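# Lay out the terrine set in its tray

## Task

Make up the terrine set on the steel tray with the three flat black ring holders: stand the tall steel corer tube in the narrowest holder, the tall grey ring mould (the loose one on the open worktop to the right of the tray, not those with the terrines at the back) in the middle-sized one and the larger steel cutter in the widest one, each upright the way up it now stands and down on the tray inside its holder. The small cutter, the short grey ring and the short steel tube do not belong to the set: leave them standing where they are.

Things in the scene. Friction and masses are not known exactly. Their poses are not given: they have to be found in the camera images.
- corer: tall steel corer tube, 30 mm outside diameter, 82 mm tall. Belongs in the narrowest holder. Origin: centre of its underside, z up along its axis. Loose, upright, at any of six spots right of the tray, shared with the other five loose pieces, centres at least 95 mm apart. Grasp from above across the outside.
- ring_mould: tall dark grey plastic pipe ring (ring mould), 52 mm outside diameter, 64 mm tall. (The rings with the terrines at the back are fixed: leave them.) Belongs in the middle-sized holder. Origin: centre of its underside, z up along its axis. Loose, upright, at any of six spots right of the tray, shared with the other five loose pieces, centres at least 95 mm apart. Grasp from above across the outside.
- wide_cutter: larger round steel cutter, a thin-walled ring of 62 mm outside diameter, 32 mm tall. Belongs in the widest holder. Origin: centre of its underside, z up along its axis. Loose, upright, at any of six spots right of the tray, shared with the other five loose pieces, centres at least 95 mm apart. Grasp from above across the outside.
- small_cutter: small round steel cutter, 46 mm diameter, 30 mm tall, like the larger one. Origin: centre of its underside, z up along its axis. Loose look-alike, not part of the set: it stays where it stands.
- short_ring: short dark grey pipe ring, 52 mm diameter but only 36 mm tall. Origin: centre of its underside, z up along its axis. Loose look-alike, not part of the set: it stays where it stands.
- short_tube: short steel tube, 30 mm diameter but only 40 mm tall. Origin: centre of its underside, z up along its axis. Loose look-alike, not part of the set: it stays where it stands.
- narrow_holder: the narrowest of three low black plastic rings fixed on the steel tray (holders): inner diameter 46 mm, outer diameter 54 mm, 10 mm high, open in the middle down to the tray's floor. Fixed. Origin: centre of its underside, which lies on the tray floor 2 mm above the worktop.
- middle_holder: the middle-sized of three low black plastic rings fixed on the steel tray (holders): inner diameter 68 mm, outer diameter 76 mm, 10 mm high, open in the middle down to the tray's floor. Fixed. Origin: centre of its underside, which lies on the tray floor 2 mm above the worktop.
- wide_holder: the widest of three low black plastic rings fixed on the steel tray (holders): inner diameter 84 mm, outer diameter 92 mm, 10 mm high, open in the middle down to the tray's floor. Fixed. Origin: centre of its underside, which lies on the tray floor 2 mm above the worktop.
- set_tray: square shallow steel tray, 246 x 252 mm, with a rolled rim 16 mm high; floor 2 mm above the worktop. Fixed, left half of the worktop. Carries the three holders at the corners of a triangle, in any order, their centres 116 to 130 mm apart. Origin: centre of its underside.
Things that resemble listed ones, but are neither listed nor needed, are in the scene too. What is shaped like the ring_mould but blue is not meant.

How it is judged (in metres and radians):
At the end, for the whole second after the job is handed in: Corer tube, ring mould and larger cutter stand upright (0.1 rad) in the narrow, middle and wide holder: axis within 13 mm of its centre, underside within 5 mm of the tray floor, released, at rest; small cutter, short ring and short tube stand (0.15 rad) within 30 mm of their starts (horizontal distance between corer and narrow_holder below 0.013 m and z of corer in the frame of narrow_holder between -0.004 and 0.005 m and angle between each of corer, ring_mould, wide_cutter's own z axis and vertical below 0.1 rad and linear speed of each of corer, ring_mould, wide_cutter below 0.02 m/s and contact force between each of corer, ring_mould, wide_cutter and the fingers below 0.1 N and horizontal distance between ring_mould and middle_holder below 0.013 m and z of ring_mould in the frame of middle_holder between -0.004 and 0.005 m and horizontal distance between wide_cutter and wide_holder below 0.013 m and z of wide_cutter in the frame of wide_holder between -0.004 and 0.005 m and distance of each of small_cutter, short_ring, short_tube from where it was at the start of the episode below 0.03 m and angle between each of small_cutter, short_ring, short_tube's own z axis and vertical below 0.15 rad); the robot touches nothing.
It fails at once if the small cutter is pushed or carried off (more than 30 mm) (distance of small_cutter from where it was at the start of the episode above 0.03 m).
It fails at once if the short grey ring is pushed or carried off (more than 30 mm) (distance of short_ring from where it was at the start of the episode above 0.03 m).
It fails at once if the short steel tube is pushed or carried off (more than 30 mm) (distance of short_tube from where it was at the start of the episode above 0.03 m).
It also fails if it takes over 90 s, if anything falls off the work surface, if the arm or the gripper's body presses on something with over 40 N, if the wrist force passes 120 N, or if a joint passes its speed limit or range.

## Robot

A 6-joint arm with a two-finger parallel gripper is mounted at the origin on a cart in front of the work surface, level with it; the furniture and walls round the work are solid. World frame = base frame: x ahead of the robot, y to its left, z up, the work surface at z = 0. Lengths are in mm, angles in degrees, forces in N, time in s.
With the tool pointing down it reaches from about 350 to 850 mm from the base axis. Payload 8.1 kg.
Tool frame: the origin (TCP) lies midway between the tips of the shut fingers; the grasp point (between the pads) lies 19 mm behind it (r.tcp_to_grasp is the distance from the TCP to the grasp point, in mm); z points along the fingers, y is the direction in which the jaws open and shut (so a half turn about z gives the same grasp; the last joint's range is limited). The gripper opens to 85 mm and grips with 20 to 120 N. Pads are 22 mm wide; open, the fingers measure 114 mm over their backs; the gripper's body (76 mm by 85 mm) begins 54 mm behind the grasp point. The pads swing forward as they close: fully open they stand 13 mm farther back than shut.
Start: joints at [-75.481, 7.471, 85.268, -0, 87.261, -4.893], TCP at [199.433, -565.89, 231.292] pointing down, gripper open.
Joint ranges: [-169.43, 169.43], [-51.17, 129.36], [1.28, 143.12], [-76.62, 256.62], [0, 156.53], [-152.29, 152.29]. Speed limits (degrees/s): [136.94, 136.94, 159.86, 180, 180, 180].

## Interface

Orientations are given as [roll, pitch, yaw] about the fixed x, y, z axes, in that order (R = Rz(yaw) Ry(pitch) Rx(roll)).
In Python, from bench import r gives the robot as it stands.
- The arm moves only by the tool jog_arm, never from a script. Its argument "targets" is a list of rows, each a list of 7 numbers: the shift along the tool's x, y, z in m, then the turn, a rotation vector about the tool's x, y, z in rad, then the closure, from 0 (fully open) to 1 (shut). In form: [[dx, dy, dz, wx, wy, wz, claw], ...]. A call has 1 to 5 rows; each row is the pose to reach, as a shift and turn from the pose commanded when the call began, along the tool's axes at that moment; what a row does not reach only later rows make up. A row lasts 1/12 s, in which the tool goes at most 41.7 mm and 7.16 degrees, less where a joint would pass 70% of its speed; a pose out of reach is approached as far as the arm can. A call with a gripper value outside its range is refused whole. The fingers move at their own pace and stop on an object; "newtons" is the grip in N (left out, the last holds). Time passes only in rows, so rows that repeat a pose let the fingers close. It gives the time, the measured TCP pose, the force and the opening at its end, in the units of the state.
- r.sense(): the state, without advancing time (a new reading comes with each control period).
- r.snapshot(name): name is "scene" or "side" or "wrist"; returns a dict with "pixels" (480x640x3 uint8, red, green, blue), "fx", "fy", "cx", "cy" (pixels), "origin" and "attitude" of the camera in the world. Camera axes: x right, y down, z forward; pixel columns grow to the right and rows downward; lengths in mm; the calibration is good to about 2 mm. A picture is of the moment at which its call begins. There is no depth.
- r.hand_in(): hands the job in, once; it reports no verdict.
The state is a dict: "time": time; "joint_pos": joint angles; "qd": joint speeds; "joint_efforts": joint torques, N m; "tool_pos": TCP position; "tcp_rot": TCP orientation; "ft_force": force on the tool from outside, world axes, zero at the start; "wrist_torque": the same for the moment, N m; "finger_gap": finger opening in mm.
Only numpy, scipy, OpenCV 4.12 (cv2) and the standard library are available. Lean on these libraries where they do the work, as an engineer would, in place of code of your own. Each camera call takes 0.05 s, during which the arm holds its last target.

## Working session

There is one attempt and no reset: what is moved stays moved. The work goes in short steps, Python scripts to look and compute and a tool call to move; the robot and the scene stay as the last step left them, time stands still between calls to the robot, and variables do not carry over. Pictures are saved under pics/ and viewed, and the job is handed in when it is done.

Besides the shell and the picture viewer there is one more tool, called after ">>>" as name(argument=value, ...), one argument or row to a line, values as JSON. jog_arm: Moves the arm, as the interface text tells. Its arguments: {"type":"object","properties":{"targets":{"type":"array","items":{"type":"array","items":{"type":"number"}}},"newtons":{"type":"number"}},"required":["targets"]}

```bash
mkdir -p pics; ls
python3 - <<'E'
from bench import r
import cv2
print(r.sense())
for n in ["scene","side","wrist"]:
    s=r.snapshot(n); cv2.imwrite(f"pics/{n}0.png",s["pixels"][:,:,::-1]); print(n,s["fx"],s["fy"],s["cx"],s["cy"],s["origin"],s["attitude"])
E
```

```text
pics
{'time': 0.0, 'joint_pos': array([-7.54831934e+01,  7.51563808e+00,  8.53292954e+01,  9.76814952e-04,
        8.72619058e+01, -4.89388593e+00]), 'qd': array([-0.14601657, -0.02114433, -0.12291722, -0.12414641,  0.03663241,
       -0.01320428]), 'joint_efforts': array([-1.57234932e-03, -5.69389343e+01, -5.00554705e+01, -1.56667143e-04,
        1.44789956e-02,  5.61760185e-07]), 'tool_pos': array([ 199.28232886, -565.35390237,  230.23875723]), 'tcp_rot': array([-1.79893633e+02, -1.00865729e-02,  1.94106356e+01]), 'ft_force': array([-0.39546437, -0.29459622,  0.76950417]), 'wrist_torque': array([ 0.00819654, -0.02799632,  0.04940576]), 'finger_gap': 85.45840374595814}
scene 501.26701273161103 501.26701273161103 311.67793900848085 239.4902296559632 [-122.04102162  763.53056053  670.47898108] [-119.9946204     1.37790195 -141.00377139]
side 514.1333978021258 514.1333978021258 311.40555195068373 236.26819307407186 [ 578.92170024 -919.21974347  582.2252517 ] [-122.13625089   -1.00290742    0.81141878]
wrist 363.71840605101465 363.71840605101465 316.6711070484006 243.1126659621586 [ 278.17513229 -538.69096309  374.36556743] [ 1.60971086e+02  4.89987053e-02 -7.05014853e+01]
```

View pics/scene0.png

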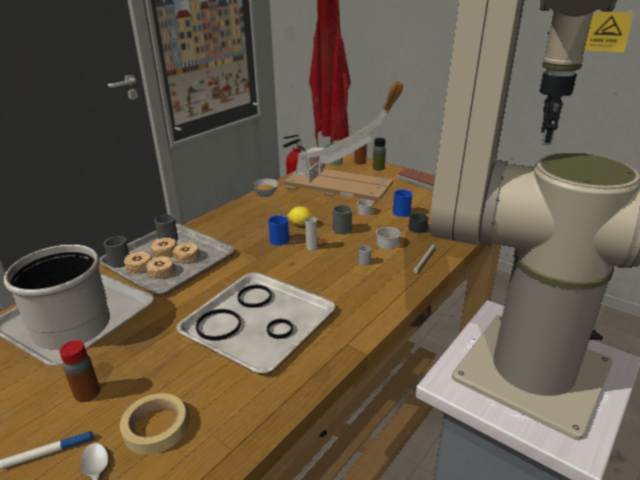

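View pics/side0.png

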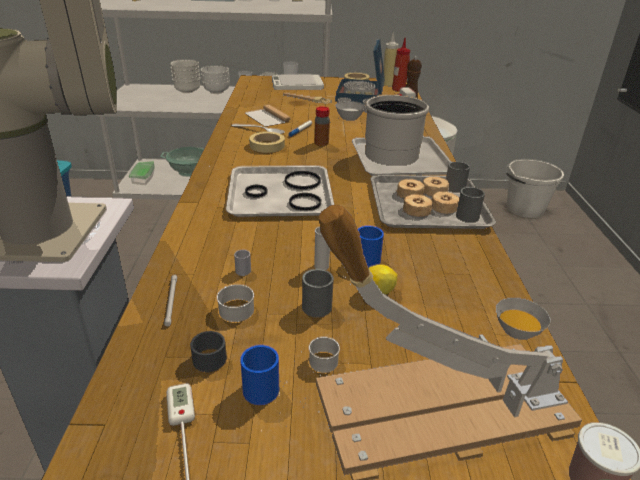

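View pics/wrist0.png

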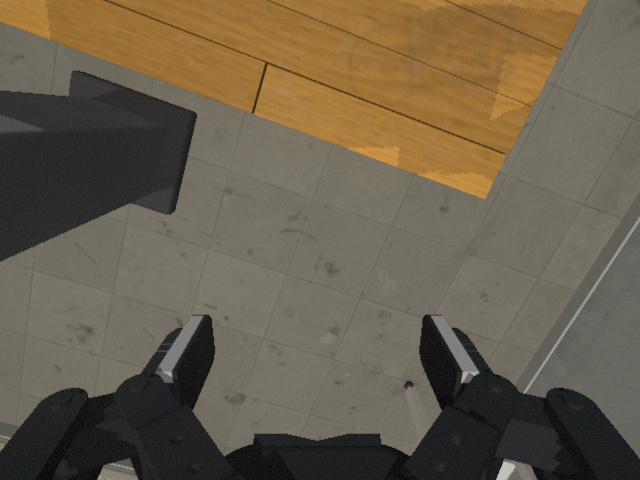

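Run:
```python
import cv2,numpy as np
a=cv2.imread("pics/scene0.png")[185:285,250:450]
b=cv2.imread("pics/side0.png")[215:415,150:400]
cv2.imwrite("pics/crop_a.png",cv2.resize(a,None,fx=4,fy=4,interpolation=cv2.INTER_CUBIC))
cv2.imwrite("pics/crop_b.png",cv2.resize(b,None,fx=3,fy=3,interpolation=cv2.INTER_CUBIC))
```

```text
(no output)
```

View pics/crop_a.png

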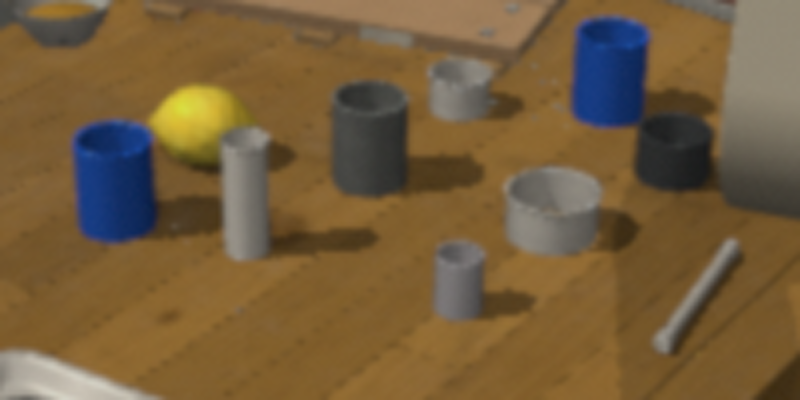

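View pics/crop_b.png

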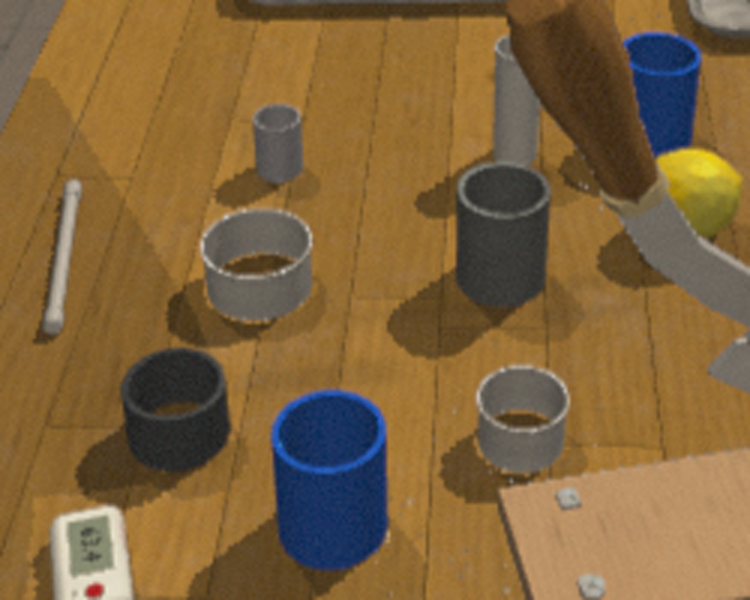

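```bash
cat > h.py <<'E'
import numpy as np,cv2
from scipy.spatial.transform import Rotation as R
def rot(a): return R.from_euler('xyz',a,degrees=True).as_matrix()
def ray(s,u,v):
    d=np.array([(u-s["cx"])/s["fx"],(v-s["cy"])/s["fy"],1.]); return np.array(s["origin"]),rot(s["attitude"])@d
def onz(s,u,v,z):
    o,d=ray(s,u,v); return o+d*(z-o[2])/d[2]
def proj(s,p):
    c=rot(s["attitude"]).T@(np.array(p)-s["origin"]); return np.array([s["cx"]+s["fx"]*c[0]/c[2],s["cy"]+s["fy"]*c[1]/c[2]])
def tri(s1,p1,s2,p2):
    o1,d1=ray(s1,*p1);o2,d2=ray(s2,*p2)
    t=np.linalg.lstsq(np.c_[d1,-d2],o2-o1,rcond=None)[0]; a=o1+t[0]*d1;b=o2+t[1]*d2
    return (a+b)/2,np.linalg.norm(a-b)
E
cat > m.py <<'E'
from bench import r
from h import *
S={n:r.snapshot(n) for n in ("scene","side")}
boxes={"corer":(82,(300,212,322,252),(312,222,332,276)),
"mould":(64,(330,203,355,236),(300,268,335,320)),
"wide":(32,(374,226,402,250),(215,283,256,323)),
"small":(30,(355,197,375,216),(307,335,342,374)),
"sring":(36,(408,212,429,233),(188,328,230,373)),
"stube":(40,(357,243,373,266),(233,248,252,277))}
for k,(h,b1,b2) in boxes.items():
    for n,b in (("scene",b1),("side",b2)):
        im=S[n]["pixels"]; hsv=cv2.cvtColor(im,cv2.COLOR_RGB2HSV)
        m=((hsv[...,1]<75)).astype(np.uint8); mm=np.zeros_like(m); mm[b[1]:b[3],b[0]:b[2]]=m[b[1]:b[3],b[0]:b[2]]
        nn,l,st,c=cv2.connectedComponentsWithStats(mm); i=1+np.argmax(st[1:,4])
        pts=cv2.findNonZero((l==i).astype(np.uint8)); hu=cv2.convexHull(pts).astype(np.float32)
        M=cv2.moments(hu); u,v=M["m10"]/M["m00"],M["m01"]/M["m00"]
        print(k,n,st[i][:4],np.round([u,v],1),onz(S[n],u,v,h/2).round(1))
for n,reg in (("scene",(185,280,330,365)),("side",(235,170,328,215))):
    im=S[n]["pixels"];g=cv2.cvtColor(im,cv2.COLOR_RGB2GRAY)
    m=np.zeros_like(g);x0,y0,x1,y1=reg;m[y0:y1,x0:x1]=(g[y0:y1,x0:x1]<70)*1
    for c in cv2.findContours(m,cv2.RETR_EXTERNAL,cv2.CHAIN_APPROX_NONE)[0]:
        if len(c)<20: continue
        P=np.array([onz(S[n],*p,11)[:2] for p in c[:,0].astype(float)],np.float32)
        (x,y),(a,b),_=cv2.fitEllipse(P); print("holder",n,c[:,0].mean(0).round(),round(x,1),round(y,1),"diam",round(a),round(b))
print("knife tip",tri(S["scene"],(397,86),S["side"],(335,213)),"neck",tri(S["scene"],(384,112),S["side"],(362,280)))
print("knife pivot",tri(S["scene"],(303,170),S["side"],(530,370)))
E
python3 m.py
```

```text
corer scene [305 217  12  33] [310.7 232.8] [599.8 -99.8  41. ]
corer side [312 227  20  49] [320.8 255.4] [ 594.8 -123.8   41. ]
mould scene [333 205  19  29] [341.8 218.9] [ 590.8 -223.6   32. ]
mould side [302 268  31  49] [316.9 291.8] [ 588.2 -222.    32. ]
wide scene [376 227  24  22] [387.5 237.2] [ 452.1 -235.7   16. ]
wide side [217 285  37  37] [235.4 302.5] [ 449.  -236.1   16. ]
small scene [357 199  17  16] [364.7 206.7] [ 601.2 -351.8   15. ]
small side [309 337  31  35] [323.7 353.8] [ 599.5 -351.5   15. ]
sring scene [408 213  20  19] [417.6 221.9] [ 428.9 -353.7   18. ]
sring side [191 331  35  41] [208.1 351. ] [ 424.2 -354.2   18. ]
stube scene [358 245  13  20] [364.2 254.6] [ 449. -122.   20.]
stube side [234 250  17  26] [242.3 262.2] [ 446.4 -122.1   20. ]
holder scene [280. 328.] 436.0 202.4 diam 51 58
holder scene [306. 342.] 368.1 197.0 diam 15 238
holder scene [218. 324.] 546.4 268.9 diam 90 96
holder scene [254. 296.] 555.2 154.0 diam 73 80
holder scene [190. 282.] 712.1 209.2 diam 23 34
holder side [305. 202.] 558.1 144.2 diam 74 83
holder side [256. 191.] 438.2 191.8 diam 52 65
holder side [302. 180.] 548.7 259.4 diam 89 104
knife tip (array([ 598.14465637, -489.22054776,  337.56936665]), np.float64(4.222742312623588)) neck (array([ 631.91267229, -486.47904226,  258.12156707]), np.float64(1.0422221756244106))
knife pivot (array([ 884.32055602, -407.30693955,   46.49510131]), np.float64(4.909575226747239))
```

Candidates: grey tall ring at scene (342,219)/side (317,292). The blue ones at (279,230) and (403,204) are excluded by colour, the short ring at (418,222) by height. The tall tube at (311,233) is the corer; the short tube is at (364,255). The larger cutter is at scene (388,237)/side (235,302), wider than the small one at (365,207). The crops confirm all three.

>>> jog_arm(
  targets=[
    [0.036, -0.024, 0, 0, 0, 0.068, 0],
    [0.072, -0.048, 0, 0, 0, 0.136, 0],
    [0.108, -0.072, 0, 0, 0, 0.203, 0],
    [0.144, -0.096, 0, 0, 0, 0.271, 0],
    [0.18, -0.12, 0, 0, 0, 0.339, 0],
  ],
)

```text
time: 0.67
tool_pos: [325.2, -397.6, 231.2]
tcp_rot: [-180.0, -0.0, -0.2]
ft_force: [1.0, -0.3, -0.5]
finger_gap: 85.3
```

Run:
```python
from bench import r
from h import *
s=r.sense(); print(s["time"],s["tool_pos"],s["tcp_rot"],s["joint_pos"],s["ft_force"])
S={n:r.snapshot(n) for n in ("scene","side")}
for n in S:
    hsv=cv2.cvtColor(S[n]["pixels"],cv2.COLOR_RGB2HSV)
    for nm,lo,hi,z in (("blue",(110,150,60),(130,255,255),32),("lemon",(24,180,100),(32,255,255),22)):
        m=cv2.inRange(hsv,lo,hi);c=cv2.connectedComponentsWithStats(m)
        for st,ce in zip(c[2][1:],c[3][1:]):
            if st[4]>150: print(n,nm,st[:4],onz(S[n],*ce,z).round())
```

```text
0.6667 [ 325.15198878 -397.63238915  231.17279344] [-1.79998495e+02 -5.27333160e-03 -2.40782004e-01] [-5.64508530e+01 -5.99484302e+00  9.88624698e+01  5.22586006e-03
  8.71306908e+01  3.37896674e+01] [ 0.96569343 -0.27684555 -0.48341839]
scene blue [394 190  18  26] [ 510. -407.   32.]
scene blue [269 216  20  29] [689. -72.  32.]
scene lemon [288 206  24  19] [ 715. -187.   22.]
side blue [252 377  26  27] [ 516. -439.   32.]
side lemon [369 265  28  23] [ 708. -150.   22.]
```

>>> jog_arm(
  targets=[
    [0.022, -0.032, 0, 0, 0, 0, 0],
    [0.044, -0.064, 0, 0, 0, 0, 0],
    [0.066, -0.096, 0, 0, 0, 0, 0],
    [0.088, -0.128, 0, 0, 0, 0, 0],
    [0.11, -0.16, 0, 0, 0, 0, 0],
  ],
)

```text
time: 1.18
tool_pos: [435.1, -238.1, 231.4]
tcp_rot: [180.0, -0.0, -0.0]
ft_force: [1.2, -1.3, -0.3]
finger_gap: 85.8
```

>>> jog_arm(
  targets=[
    [0.01, 0, 0, 0, 0, 0, 0],
    [0.01, 0, 0, 0, 0, 0, 0],
  ],
)

```text
time: 1.35
tool_pos: [446.2, -238.0, 231.4]
tcp_rot: [180.0, -0.0, 0.2]
ft_force: [-0.5, -1.0, -0.2]
finger_gap: 85.3
```

Run:
```python
from bench import r
from h import *
s=r.sense(); print(s["time"],s["tool_pos"],s["tcp_rot"])
w=r.snapshot("wrist"); print(w["origin"],w["attitude"]); cv2.imwrite("pics/w1.png",w["pixels"][:,:,::-1])
```

```text
1.35 [ 446.23031353 -238.01842698  231.36800464] [ 1.79986154e+02 -4.17792820e-02  2.27682939e-01]
[ 529.69337792 -238.57037826  375.43348679] [ 1.61022073e+02 -7.58777664e-02 -8.96835677e+01]
```

View pics/w1.png

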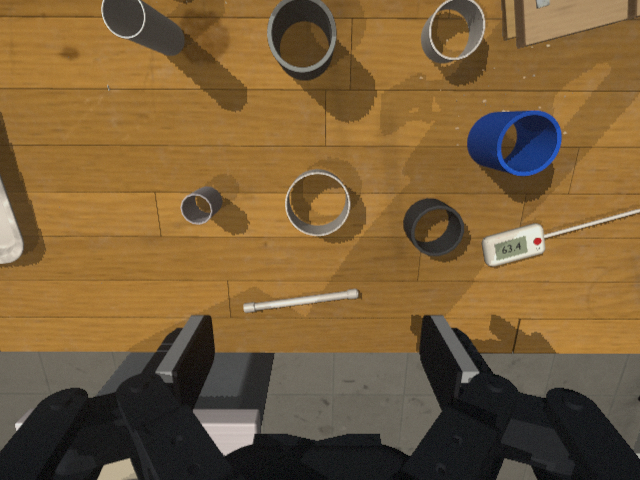

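The wrist view shows the larger cutter rim at (318,203), mould rim at (302,30), corer rim at (124,16), short tube (196,208), short ring (437,225) and small cutter (458,28). I'll cast the rim centres to their heights.

Run:
```python
from bench import r
from h import *
w=r.snapshot("wrist"); 
for n,(u,v),z,du in (("wide",(318,203),32,32.5),("mould",(302,31),64,33.5),("corer",(124,16),82,21.5)):
    p=onz(w,u,v,z); print(n,p.round(1),"diam",np.linalg.norm(onz(w,u+du,v,z)-onz(w,u-du,v,z)).round(1))
g=w["pixels"]; cv2.imwrite("pics/w1a.png",cv2.resize(g[:260,80:380,::-1],None,fx=2.6,fy=2.3))
cv2.imwrite("pics/w1b.png",cv2.resize(g[150:250,270:370,::-1],None,fx=5,fy=5)); cv2.imwrite("pics/w1c.png",cv2.resize(g[0:90,90:350,::-1],None,fx=3,fy=3))
```

```text
wide [ 451.1 -241.9   32. ] diam 62.5
mould [ 590.3 -229.    64. ] diam 50.5
corer [ 595.5 -104.9   82. ] diam 30.1
```

View pics/w1b.png

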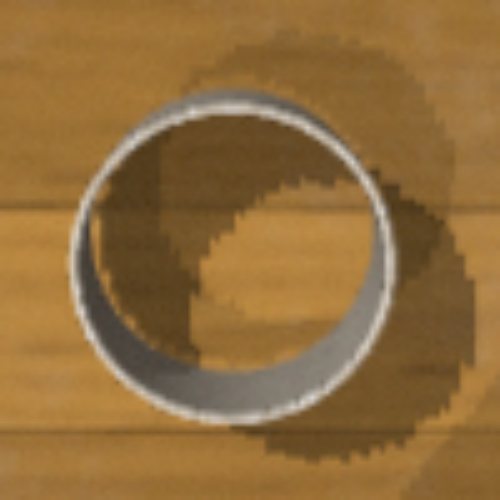

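View pics/w1c.png

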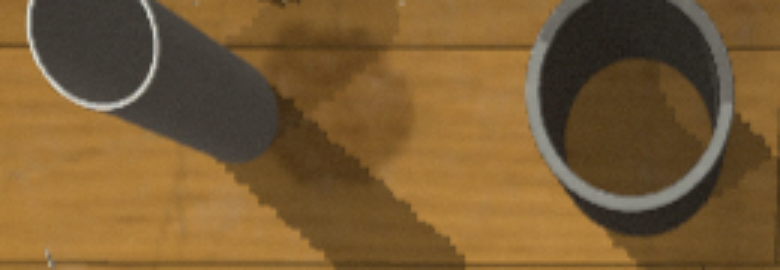

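>>> jog_arm(
  targets=[
    [0.004, 0, 0.03, 0, 0, 0, 0],
    [0.004, 0, 0.06, 0, 0, 0, 0],
    [0.004, 0, 0.09, 0, 0, 0, 0],
    [0.004, 0, 0.12, 0, 0, 0, 0],
    [0.004, 0, 0.15, 0, 0, 0, 0],
  ],
)

```text
time: 1.87
tool_pos: [447.3, -241.0, 80.0]
tcp_rot: [180.0, 0.0, -0.1]
ft_force: [-1.0, -0.6, -0.1]
finger_gap: 85.2
```

>>> jog_arm(
  targets=[
    [0, 0, 0.0, 0, 0, 0, 0],
    [0, 0, 0.0, 0, 0, 0, 0],
  ],
)

```text
time: 2.03
tool_pos: [446.2, -239.6, 79.9]
tcp_rot: [-179.9, 0.2, -0.1]
ft_force: [-1.0, -0.0, 1.0]
finger_gap: 85.6
```

Run:
```python
from bench import r
from h import *
s=r.sense(); print(s["time"],s["tool_pos"],s["tcp_rot"])
w=r.snapshot("wrist"); cv2.imwrite("pics/w2.png",w["pixels"][:,:,::-1])
for z in (0,32): print(proj(w,(451,-238,z)),proj(w,(s["tool_pos"][0],s["tool_pos"][1],z)))
```

```text
2.0333 [ 446.23671437 -239.60184213   79.90372235] [-1.79865228e+02  2.31467109e-01 -1.21639028e-01]
[312.4646066  245.00698464] [314.93647291 251.84320806]
[311.78163294 263.81816339] [314.61662939 271.50304431]
```

View pics/w2.png

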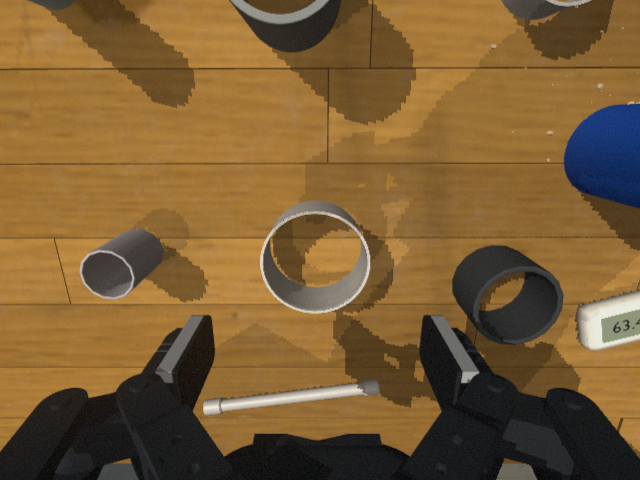

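>>> jog_arm(
  targets=[
    [0.005, 0, 0.025, 0, 0, 0, 0],
    [0.005, 0, 0.05, 0, 0, 0, 0],
    [0.005, 0, 0.07, 0, 0, 0, 0],
    [0.005, 0, 0.07, 0, 0, 0, 0],
  ],
)

```text
time: 2.42
tool_pos: [452.4, -239.2, 10.1]
tcp_rot: [-179.9, 0.1, -0.0]
ft_force: [-0.8, 0.7, 0.2]
finger_gap: 85.1
```

>>> jog_arm(
  targets=[
    [0, 0, 0, 0, 0, 0, 1],
    [0, 0, 0, 0, 0, 0, 1],
    [0, 0, 0, 0, 0, 0, 1],
    [0, 0, 0, 0, 0, 0, 1],
    [0, 0, 0, 0, 0, 0, 1],
  ],
  newtons=25,
)

```text
time: 2.83
tool_pos: [455.5, -240.8, 14.6]
tcp_rot: [179.8, -0.2, -0.0]
ft_force: [-2.7, 1.3, 5.7]
finger_gap: 59.5
```

>>> jog_arm(
  targets=[
    [0, 0, 0, 0, 0, 0, 1],
    [0, 0, 0, 0, 0, 0, 1],
    [0, 0, 0, 0, 0, 0, 1],
  ],
)

```text
time: 3.08
tool_pos: [455.5, -240.7, 14.6]
tcp_rot: [179.8, -0.2, -0.0]
ft_force: [-2.1, 1.1, 5.3]
finger_gap: 59.0
```

Run:
```python
from bench import r
from h import *
w=r.snapshot("wrist"); cv2.imwrite("pics/w3.png",w["pixels"][:,:,::-1])
```

```text
(no output)
```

View pics/w3.png

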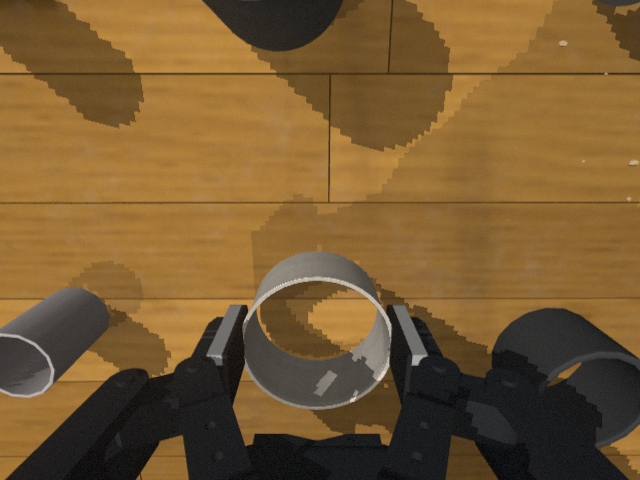

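>>> jog_arm(
  targets=[
    [0, 0, -0.01, 0, 0, 0, 1],
    [0, 0, -0.02, 0, 0, 0, 1],
    [0, 0, -0.03, 0, 0, 0, 1],
    [0, 0, -0.04, 0, 0, 0, 1],
    [0, 0, -0.04, 0, 0, 0, 1],
  ],
)

```text
time: 3.55
tool_pos: [455.5, -240.6, 55.0]
tcp_rot: [179.8, -0.3, -0.0]
ft_force: [-0.5, -0.0, 0.3]
finger_gap: 59.4
```

Run:
```python
from bench import r
from h import *
for n in("wrist","side"):
  w=r.snapshot(n); im=w["pixels"][:,:,::-1]
  if n=="side": im=cv2.resize(im[180:380,130:380],None,fx=3,fy=3)
  cv2.imwrite("pics/%s4.png"%n,im)
print(r.sense())
```

```text
{'time': 3.65, 'joint_pos': array([-3.35459069e+01,  3.56282555e+00,  1.09008650e+02,  1.59223191e-03,
        6.73096020e+01,  5.64626552e+01]), 'qd': array([ 0.01964824,  1.30598804,  1.06342904, -0.16447924, -0.33560751,
       -0.07430583]), 'joint_efforts': array([-5.99827381e-04, -4.89376473e+01, -4.55606353e+01,  5.34487936e-04,
        5.73547266e-02, -4.29985357e-04]), 'tool_pos': array([ 454.23827025, -239.73430723,   52.39123189]), 'tcp_rot': array([ 1.79935523e+02, -9.99374310e-02, -9.11858803e-03]), 'ft_force': array([-0.39480155,  0.00737867, -0.49387449]), 'wrist_torque': array([-0.04666404,  0.0268797 , -0.04882917]), 'finger_gap': 59.127172519426125}
```

View pics/side4.png

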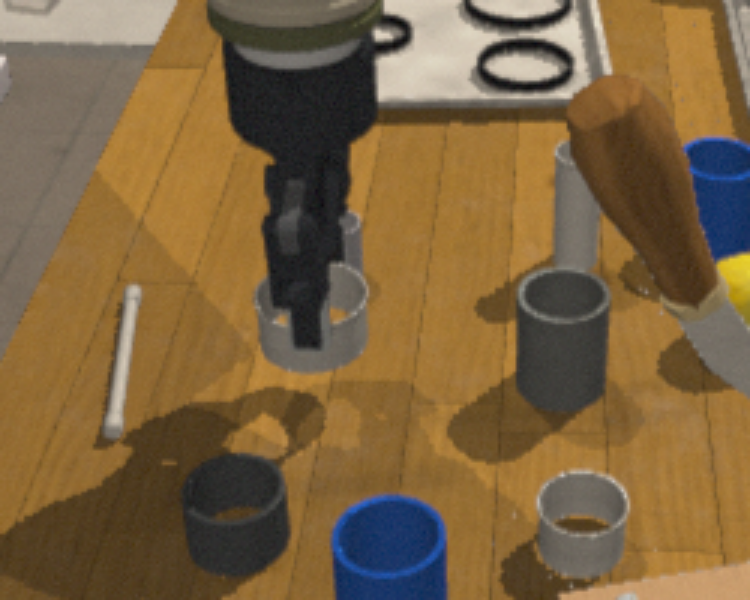

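View pics/wrist4.png

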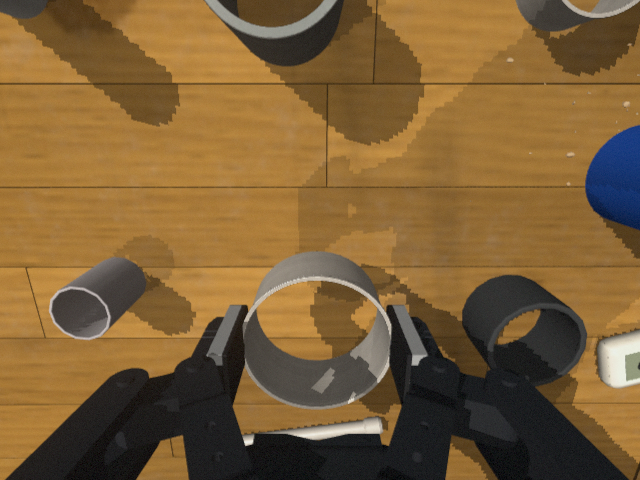

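>>> jog_arm(
  targets=[
    [0, 0, -0.035, 0, 0, 0, 1],
    [0, 0, -0.07, 0, 0, 0, 1],
    [0, -0.02, -0.1, 0, 0, 0, 1],
    [0, -0.05, -0.12, 0, 0, 0, 1],
    [0, -0.085, -0.14, 0, 0, 0, 1],
  ],
)

```text
time: 4.07
tool_pos: [453.4, -154.5, 192.5]
tcp_rot: [180.0, -0.0, -0.2]
ft_force: [1.4, -0.3, -0.0]
finger_gap: 59.1
```

>>> jog_arm(
  targets=[
    [0, -0.035, 0, 0, 0, 0, 1],
    [0, -0.07, 0, 0, 0, 0, 1],
    [0, -0.105, 0, 0, 0, 0, 1],
    [0, -0.14, 0, 0, 0, 0, 1],
    [0, -0.175, 0, 0, 0, 0, 1],
  ],
)

```text
time: 4.48
tool_pos: [452.9, 22.3, 190.7]
tcp_rot: [-180.0, 0.0, -0.0]
ft_force: [0.9, -0.3, -0.3]
finger_gap: 59.3
```

>>> jog_arm(
  targets=[
    [0, -0.035, 0, 0, 0, 0, 1],
    [0, -0.07, 0, 0, 0, 0, 1],
    [0, -0.105, 0, 0, 0, 0, 1],
    [0, -0.14, 0, 0, 0, 0, 1],
    [0, -0.175, 0, 0, 0, 0, 1],
  ],
)

```text
time: 4.9
tool_pos: [452.9, 197.3, 190.5]
tcp_rot: [180.0, 0.1, -0.0]
ft_force: [0.2, -0.9, -0.4]
finger_gap: 58.9
```

>>> jog_arm(
  targets=[
    [0, 0, 0, 0, 0, 0, 1],
    [0, 0, 0, 0, 0, 0, 1],
    [0, 0, 0, 0, 0, 0, 1],
  ],
)

```text
time: 5.15
tool_pos: [453.1, 195.5, 190.5]
tcp_rot: [179.9, 0.1, 0.0]
ft_force: [0.1, -0.1, -1.2]
finger_gap: 58.9
```

Run:
```python
from bench import r
from h import *
w=r.snapshot("wrist"); im=w["pixels"]; cv2.imwrite("pics/w5.png",im[:,:,::-1])
s=r.sense();print(s["time"],s["tool_pos"],s["tcp_rot"],s["finger_gap"])
g=cv2.cvtColor(im,cv2.COLOR_RGB2GRAY); m=(g<60).astype(np.uint8); m[250:]=0
for c in cv2.findContours(m,cv2.RETR_CCOMP,cv2.CHAIN_APPROX_NONE)[0]:
    if len(c)<60: continue
    P=np.array([onz(w,*p,12)[:2] for p in c[:,0].astype(float)],np.float32)
    (x,y),(a,b),_=cv2.fitEllipse(P); print(c[:,0].mean(0).round(),round(x,1),round(y,1),"diam",round(a,1),round(b,1))
```

```text
5.2 [453.35908682 194.92793235 190.65045657] [ 1.79956105e+02  6.39813207e-02 -2.61569560e-02] 58.89023485407086
[315. 225.] 441.5 195.2 diam 48.1 50.1
[ 35. 215.] 449.7 450.4 diam 37.6 69.6
[461. 105.] 543.8 73.8 diam 3.3 70.2
[234.  96.] 550.6 262.2 diam 89.8 90.6
[236.  98.] 550.1 261.0 diam 82.7 83.0
[375.  86.] 559.9 146.9 diam 74.1 74.4
[373.  86.] 559.4 147.9 diam 67.0 67.4
```

View pics/w5.png

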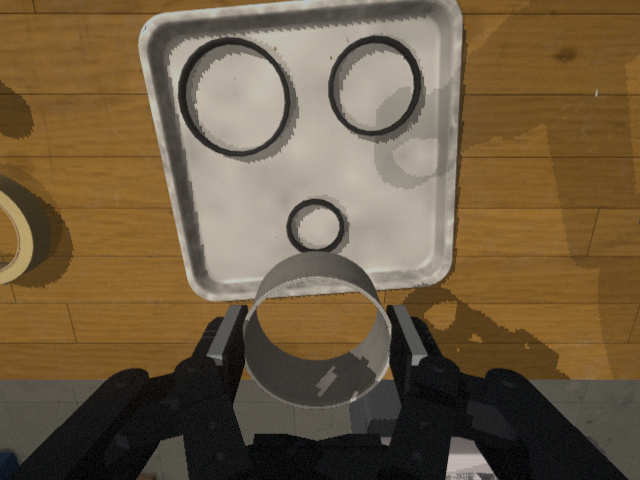

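The wrist view shows the wide holder at (235,97), the middle at (374,86) and the narrow at (315,225). The fitted diameters, 83/90, 67/74 and 48, match the sizes given. The cutter rim is at (318,342).

Run:
```python
from bench import r
from h import *
w=r.snapshot("wrist"); P=[r.sense()["tool_pos"]]
for z in (205,209,213): 
    a=onz(w,244,342,z);b=onz(w,391,342,z);print(z,((a+b)/2).round(1),np.linalg.norm(a-b).round(1), onz(w,318,408,z).round(1),onz(w,318,279,z).round(1))
print(P)
```

```text
205 [448.7 193.4 205. ] 61.2 [414.3 193.1 205. ] [477.5 193.2 205. ]
209 [451.5 193.4 209. ] 59.3 [418.1 193.1 209. ] [479.3 193.2 209. ]
213 [454.2 193.4 213. ] 57.4 [421.8 193.1 213. ] [481.1 193.3 213. ]
[array([453.55600544, 194.66540496, 190.86439196])]
```

>>> jog_arm(
  targets=[
    [0.025, -0.017, 0, 0, 0, 0, 1],
    [0.05, -0.034, 0.005, 0, 0, 0, 1],
    [0.075, -0.051, 0.02, 0, 0, 0, 1],
    [0.1, -0.068, 0.04, 0, 0, 0, 1],
    [0.1, -0.068, 0.07, 0, 0, 0, 1],
  ],
)

```text
time: 5.67
tool_pos: [559.2, 264.9, 122.8]
tcp_rot: [-179.8, -0.4, -0.1]
ft_force: [0.0, 0.6, -0.7]
finger_gap: 58.8
```

>>> jog_arm(
  targets=[
    [0, 0, 0.025, 0, 0, 0, 1],
    [0, 0, 0.05, 0, 0, 0, 1],
    [0, 0, 0.065, 0, 0, 0, 1],
    [0, 0, 0.065, 0, 0, 0, 1],
    [0, 0, 0.065, 0, 0, 0, 1],
  ],
)

```text
time: 6.08
tool_pos: [553.1, 262.1, 55.4]
tcp_rot: [179.9, 0.1, -0.1]
ft_force: [0.2, 0.0, -0.3]
finger_gap: 58.5
```

Run:
```python
from bench import r
from h import *
w=r.snapshot("wrist"); im=w["pixels"]; cv2.imwrite("pics/w6.png",im[:,:,::-1])
q=r.snapshot("scene")["pixels"][230:380,150:350,::-1]; cv2.imwrite("pics/s6.png",cv2.resize(q,None,fx=4,fy=4))
s=r.sense();print(s["time"],s["tool_pos"],s["tcp_rot"],s["finger_gap"])
```

```text
6.1833 [554.97328613 263.2970015   58.08894258] [-1.79953701e+02 -1.26790062e-01 -7.71074324e-02] 59.043192314955164
```

View pics/w6.png

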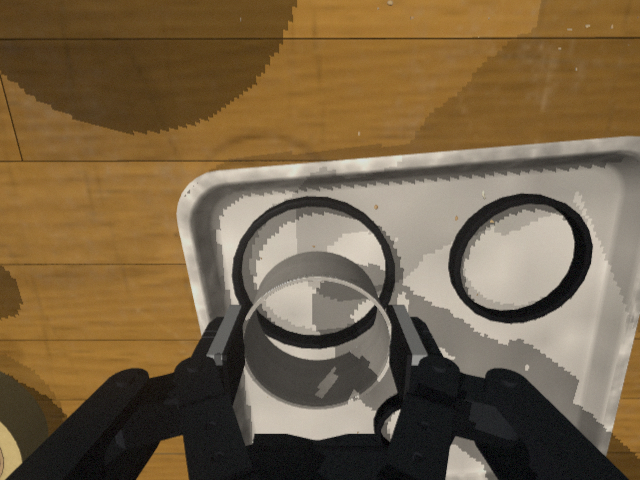

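View pics/s6.png

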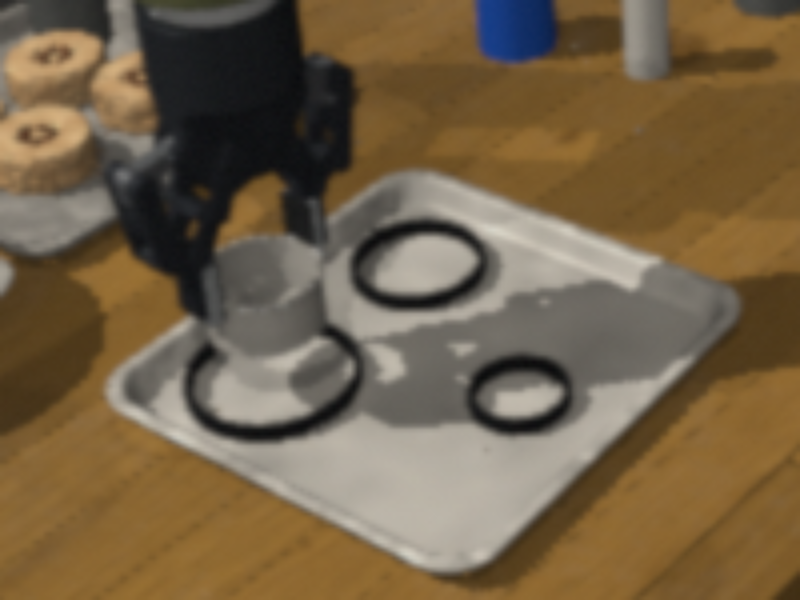

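Run:
```python
from bench import r
from h import *
w=r.snapshot("wrist")
# outer edges of holder ring: left/right/top px
print("L",onz(w,233,268,12).round(1),"R",onz(w,397,268,12).round(1),"T",onz(w,315,196,12).round(1))
print(r.sense()["tool_pos"])
```

```text
L [558.2 309.4  12. ] R [558.2 216.6  12. ] T [599.5 262.9  12. ]
[555.25013571 263.63222768  58.55652115]
```

>>> jog_arm(
  targets=[
    [0.002, -0.001, 0.015, 0, 0, 0, 1],
    [0.002, -0.001, 0.028, 0, 0, 0, 1],
    [0.002, -0.001, 0.034, 0, 0, 0, 1],
    [0.002, -0.001, 0.034, 0, 0, 0, 1],
  ],
)

```text
time: 6.57
tool_pos: [553.5, 263.9, 19.1]
tcp_rot: [179.9, 0.3, -0.0]
ft_force: [-0.1, 0.3, -1.7]
finger_gap: 59.3
```

>>> jog_arm(
  targets=[
    [0, 0, 0.002, 0, 0, 0, 1],
    [0, 0, 0.004, 0, 0, 0, 1],
    [0, 0, 0.004, 0, 0, 0, 1],
  ],
)

```text
time: 6.82
tool_pos: [555.7, 264.7, 18.2]
tcp_rot: [180.0, 0.0, -0.0]
ft_force: [-0.5, 0.1, 0.1]
finger_gap: 58.7
```

Run:
```python
from bench import r
from h import *
w=r.snapshot("wrist"); im=w["pixels"]; cv2.imwrite("pics/w7.png",im[:,:,::-1])
q=r.snapshot("scene")["pixels"][230:380,150:350,::-1]; cv2.imwrite("pics/s7.png",cv2.resize(q,None,fx=4,fy=4))
s=r.sense();print(s["time"],s["tool_pos"],s["ft_force"],s["finger_gap"])
```

```text
6.9167 [555.93115532 264.817607    18.67080695] [-0.18903443 -0.59493946  1.17995396] 59.12054687725782
```

View pics/w7.png

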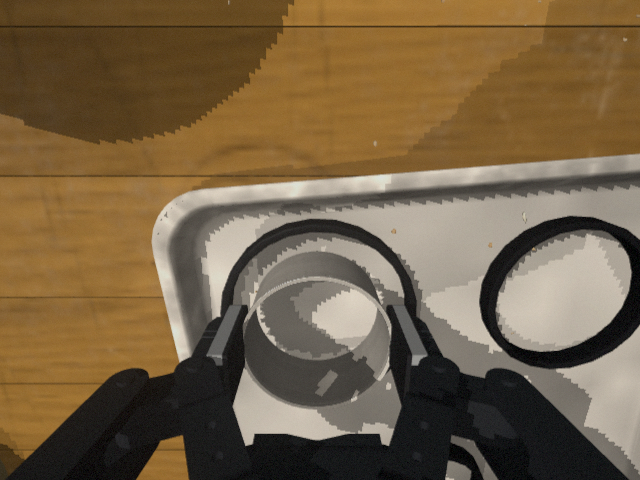

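View pics/s7.png

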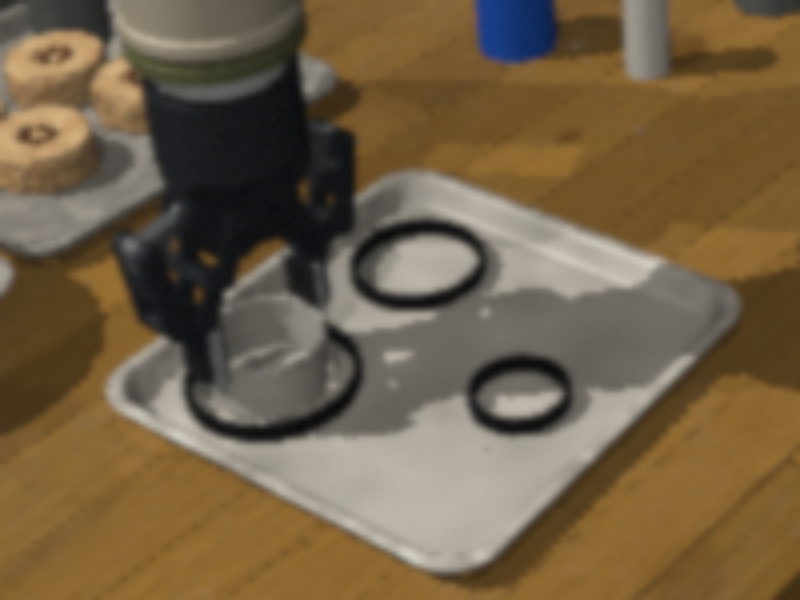

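>>> jog_arm(
  targets=[
    [0, 0, 0.002, 0, 0, 0, 1],
    [0, 0, 0.002, 0, 0, 0, 1],
  ],
)

```text
time: 7.08
tool_pos: [555.8, 264.8, 16.4]
tcp_rot: [-180.0, -0.0, -0.0]
ft_force: [0.9, 0.1, 1.2]
finger_gap: 58.9
```

>>> jog_arm(
  targets=[
    [0, 0, 0.001, 0, 0, 0, 1],
    [0, 0, 0.001, 0, 0, 0, 1],
  ],
)

```text
time: 7.25
tool_pos: [556.0, 264.8, 16.3]
tcp_rot: [-180.0, -0.0, -0.0]
ft_force: [-2.2, -0.6, 5.1]
finger_gap: 59.0
```

>>> jog_arm(
  targets=[
    [0, 0, 0.001, 0, 0, 0, 1],
    [0, 0, 0.001, 0, 0, 0, 1],
  ],
)

```text
time: 7.42
tool_pos: [556.5, 265.0, 16.2]
tcp_rot: [-180.0, -0.1, -0.0]
ft_force: [-4.4, -1.3, 12.2]
finger_gap: 58.8
```

>>> jog_arm(
  targets=[
    [0, 0, -0.001, 0, 0, 0, 1],
    [0, 0, -0.001, 0, 0, 0, 0],
    [0, 0, -0.001, 0, 0, 0, 0],
    [0, 0, -0.001, 0, 0, 0, 0],
    [0, 0, -0.001, 0, 0, 0, 0],
  ],
)

```text
time: 7.83
tool_pos: [555.4, 264.6, 14.9]
tcp_rot: [180.0, 0.0, -0.0]
ft_force: [0.7, 1.0, 0.9]
finger_gap: 85.6
```

>>> jog_arm(
  targets=[
    [0, 0, 0, 0, 0, 0, 0],
    [0, 0, -0.01, 0, 0, 0, 0],
    [0, 0, -0.03, 0, 0, 0, 0],
    [0, 0, -0.06, 0, 0, 0, 0],
    [0, 0, -0.09, 0, 0, 0, 0],
  ],
)

```text
time: 8.25
tool_pos: [554.7, 264.3, 105.8]
tcp_rot: [180.0, 0.1, -0.0]
ft_force: [1.1, 0.1, 1.0]
finger_gap: 85.4
```

>>> jog_arm(
  targets=[
    [-0.025, 0, -0.03, 0, 0, 0, 0],
    [-0.05, 0.02, -0.05, 0, 0, 0, 0],
    [-0.075, 0.04, -0.06, 0, 0, 0, 0],
    [-0.09, 0.06, -0.06, 0, 0, 0, 0],
    [-0.09, 0.06, -0.06, 0, 0, 0, 0],
  ],
)

```text
time: 8.67
tool_pos: [463.7, 202.5, 166.7]
tcp_rot: [180.0, -0.0, -0.0]
ft_force: [-1.4, -0.3, -0.3]
finger_gap: 85.5
```

Run:
```python
from bench import r
from h import *
w=r.snapshot("wrist"); im=w["pixels"]; cv2.imwrite("pics/w8.png",im[:,:,::-1])
s=r.sense();print(s["time"],s["tool_pos"],s["ft_force"],s["finger_gap"])
```

```text
8.7167 [464.84989829 203.62836234 166.5204316 ] [ 0.22355871 -0.96579782 -0.25178291] 85.64090507860523
```

View pics/w8.png

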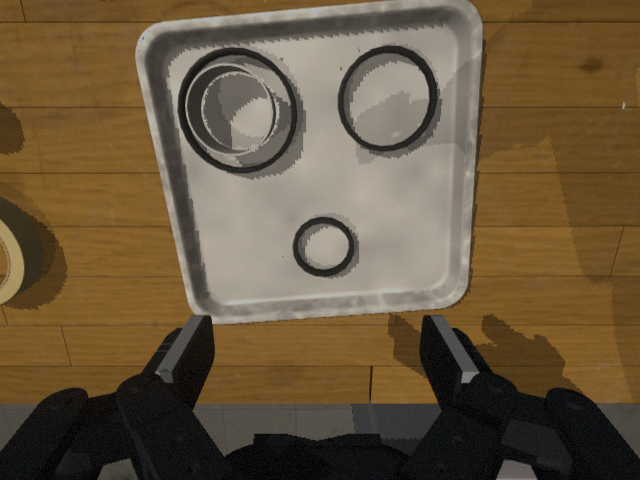

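```bash
cat > fit.py <<'E'
from h import *
def holders(w,mask=None):
    im=w["pixels"]; g=cv2.cvtColor(im,cv2.COLOR_RGB2GRAY); m=(g<60).astype(np.uint8); m[290:]=0
    for c in cv2.findContours(m,cv2.RETR_CCOMP,cv2.CHAIN_APPROX_NONE)[0]:
        if len(c)<60: continue
        P=np.array([onz(w,*p,12)[:2] for p in c[:,0].astype(float)],np.float32)
        (x,y),(a,b),_=cv2.fitEllipse(P)
        if 40<a<100 and b/a<1.15: print(c[:,0].mean(0).round(),round(x,1),round(y,1),"diam",round(a,1),round(b,1))
E
python3 - <<'E'
from bench import r
from fit import *
w=r.snapshot("wrist"); holders(w)
cv2.imwrite("pics/w8c.png",cv2.resize(w["pixels"][35:185,165:315,::-1],None,fx=4,fy=4))
a=[onz(w,*p,34).round(1) for p in ((187,110),(277,110),(232,65),(232,155))];print(a)
E
```

```text
[325. 248.] 440.6 195.3 diam 52.2 54.1
[325. 247.] 441.4 195.3 diam 43.6 45.6
[275. 113.] 548.0 203.3 diam 58.9 61.4
[210. 101.] 553.1 266.0 diam 58.9 63.7
[239. 112.] 550.6 262.4 diam 90.1 90.6
[240. 112.] 550.5 261.5 diam 82.3 82.6
[389. 100.] 559.9 147.0 diam 74.4 74.7
[387. 101.] 559.6 148.1 diam 66.5 67.2
[array([553.8, 294.9,  34. ]), array([553.8, 230.7,  34. ]), array([582.9, 260.6,  34. ]), array([522.5, 265.2,  34. ])]
```

View pics/w8c.png

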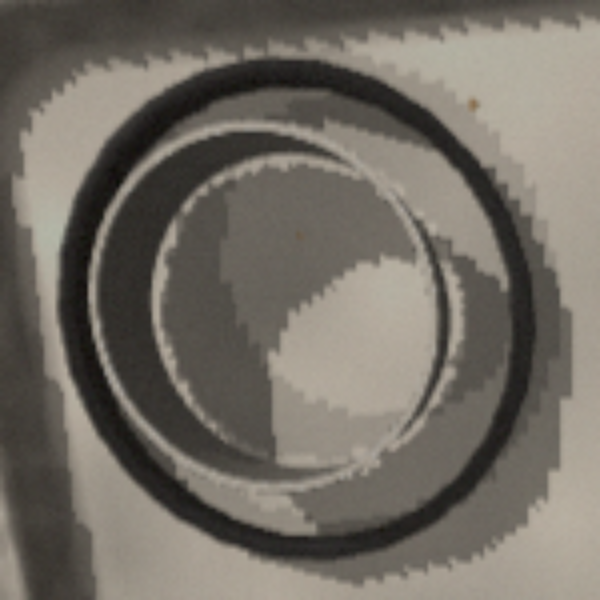

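>>> jog_arm(
  targets=[
    [0.009, 0.035, 0, 0, 0, 0, 0],
    [0.018, 0.07, 0, 0, 0, 0, 0],
    [0.027, 0.105, 0, 0, 0, 0, 0],
    [0.036, 0.14, 0, 0, 0, 0, 0],
    [0.045, 0.175, 0, 0, 0, 0, 0],
  ],
)

```text
time: 9.18
tool_pos: [511.6, 28.5, 165.6]
tcp_rot: [-180.0, -0.0, 0.0]
ft_force: [1.1, 0.1, 0.1]
finger_gap: 85.7
```

>>> jog_arm(
  targets=[
    [0.009, 0.035, 0, 0, 0, 0, 0],
    [0.018, 0.07, 0, 0, 0, 0, 0],
    [0.027, 0.105, 0, 0, 0, 0, 0],
    [0.036, 0.14, 0, 0, 0, 0, 0],
    [0.045, 0.175, 0, 0, 0, 0, 0],
  ],
)

```text
time: 9.6
tool_pos: [556.6, -147.1, 165.3]
tcp_rot: [-180.0, -0.0, -0.0]
ft_force: [0.7, 0.4, 0.7]
finger_gap: 85.1
```

>>> jog_arm(
  targets=[
    [0.009, 0.035, 0, 0, 0, 0, 0],
    [0.018, 0.077, 0, 0, 0, 0, 0],
    [0.018, 0.077, 0, 0, 0, 0, 0],
    [0.018, 0.077, 0, 0, 0, 0, 0],
  ],
)

```text
time: 9.93
tool_pos: [574.1, -224.6, 164.6]
tcp_rot: [-180.0, 0.0, -0.2]
ft_force: [-0.0, -0.2, -0.4]
finger_gap: 85.6
```

Run:
```python
from bench import r
from h import *
w=r.snapshot("wrist"); im=w["pixels"]; cv2.imwrite("pics/w9.png",im[:,:,::-1])
s=r.sense();print(s["time"],s["tool_pos"],s["ft_force"],s["finger_gap"])
```

```text
9.9833 [ 573.95048978 -222.93994179  164.60848005] [-0.08443559  0.46637693 -0.90166949] 85.37709401123632
```

View pics/w9.png

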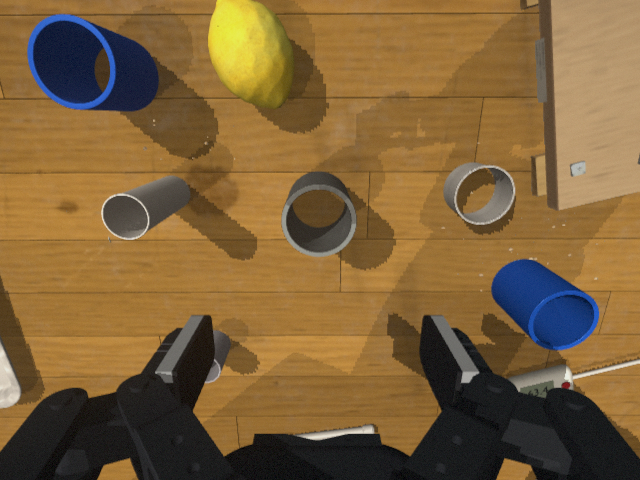

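The mould rim is at (319,220) and the corer rim at (127,215). The lemon (250,50), the blue ring at (95,62) and the one at (545,305) are all well clear of the fingers.

Run:
```python
from bench import r
from h import *
w=r.snapshot("wrist")
for n,pts,z in (("mould",((281,220),(357,220),(319,183),(319,256)),64),("corer",((103,216),(149,216),(127,193),(127,239)),82)):
    print(n,[onz(w,*p,z).round(1).tolist() for p in pts], onz(w,*np.mean(pts,0),z).round(1))
print(r.sense()["tool_pos"])
```

```text
mould [[590.2, -199.4, 64.0], [590.1, -252.3, 64.0], [615.9, -225.8, 64.0], [563.3, -225.9, 64.0]] [ 590.3 -225.8   64. ]
corer [[597.8, -86.9, 82.0], [597.8, -116.5, 82.0], [612.8, -104.9, 82.0], [582.3, -99.7, 82.0]] [ 597.8 -102.    82. ]
[ 573.85446024 -221.91325948  164.78800086]
```

>>> jog_arm(
  targets=[
    [0.009, 0.001, 0.02, 0, 0, 0, 0],
    [0.017, 0.002, 0.045, 0, 0, 0, 0],
    [0.017, 0.002, 0.075, 0, 0, 0, 0],
    [0.017, 0.002, 0.105, 0, 0, 0, 0],
    [0.017, 0.002, 0.135, 0, 0, 0, 0],
  ],
)

```text
time: 10.45
tool_pos: [591.2, -222.4, 29.5]
tcp_rot: [180.0, -0.0, 0.1]
ft_force: [-0.2, -0.0, -0.4]
finger_gap: 85.3
```

>>> jog_arm(
  targets=[
    [0, 0, 0.003, 0, 0, 0, 0],
    [0, 0, 0.003, 0, 0, 0, 1],
    [0, 0, 0.003, 0, 0, 0, 1],
    [0, 0, 0.003, 0, 0, 0, 1],
    [0, 0, 0.003, 0, 0, 0, 1],
  ],
  newtons=30,
)

```text
time: 10.87
tool_pos: [592.7, -225.0, 30.5]
tcp_rot: [179.9, -0.3, 0.0]
ft_force: [0.5, 1.1, 6.1]
finger_gap: 52.1
```

>>> jog_arm(
  targets=[
    [0, 0, 0, 0, 0, 0, 1],
    [0, 0, 0, 0, 0, 0, 1],
    [0, 0, 0, 0, 0, 0, 1],
  ],
)

```text
time: 11.12
tool_pos: [592.7, -225.0, 30.5]
tcp_rot: [179.9, -0.3, -0.0]
ft_force: [0.7, 2.7, 7.2]
finger_gap: 51.3
```

>>> jog_arm(
  targets=[
    [0, 0, -0.02, 0, 0, 0, 1],
    [0, 0, -0.05, 0, 0, 0, 1],
    [0, 0, -0.08, 0, 0, 0, 1],
    [0, 0, -0.11, 0, 0, 0, 1],
    [0, 0, -0.14, 0, 0, 0, 1],
  ],
)

```text
time: 11.53
tool_pos: [590.7, -224.6, 170.0]
tcp_rot: [180.0, -0.1, -0.0]
ft_force: [1.3, -0.6, -0.8]
finger_gap: 51.3
```

Run:
```python
from bench import r
from h import *
w=r.snapshot("wrist"); im=w["pixels"]; cv2.imwrite("pics/w10.png",im[:,:,::-1])
s=r.sense();print(s["time"],s["tool_pos"],s["ft_force"],s["finger_gap"])
```

```text
11.5833 [ 593.87588882 -225.99349804  178.06309296] [ 2.70236799 -0.91118302  4.7345915 ] 51.52466742839833
```

View pics/w10.png

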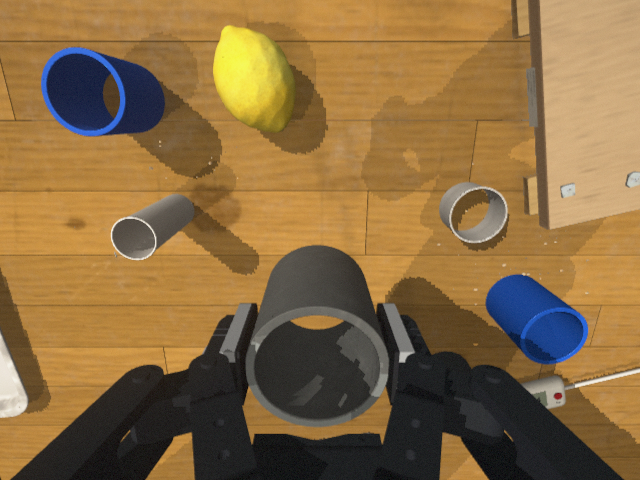

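>>> jog_arm(
  targets=[
    [-0.003, -0.03, 0, 0, 0, 0, 1],
    [-0.006, -0.065, 0, 0, 0, 0, 1],
    [-0.009, -0.1, 0, 0, 0, 0, 1],
    [-0.012, -0.135, 0, 0, 0, 0, 1],
    [-0.015, -0.17, 0, 0, 0, 0, 1],
  ],
)

```text
time: 12.0
tool_pos: [575.6, -53.2, 168.4]
tcp_rot: [180.0, -0.1, -0.1]
ft_force: [-0.1, 0.0, 0.5]
finger_gap: 51.4
```

>>> jog_arm(
  targets=[
    [-0.003, -0.035, 0, 0, 0, 0, 1],
    [-0.006, -0.07, 0, 0, 0, 0, 1],
    [-0.009, -0.105, 0, 0, 0, 0, 1],
    [-0.012, -0.14, 0, 0, 0, 0, 1],
    [-0.015, -0.175, 0, 0, 0, 0, 1],
  ],
)

```text
time: 12.42
tool_pos: [560.7, 122.3, 168.5]
tcp_rot: [-180.0, -0.1, -0.0]
ft_force: [-0.0, -0.8, 0.1]
finger_gap: 51.4
```

>>> jog_arm(
  targets=[
    [0, -0.025, 0, 0, 0, 0, 1],
    [0, -0.028, 0, 0, 0, 0, 1],
    [0, -0.028, 0.02, 0, 0, 0, 1],
    [0, -0.028, 0.05, 0, 0, 0, 1],
    [0, -0.028, 0.07, 0, 0, 0, 1],
  ],
)

```text
time: 12.83
tool_pos: [560.8, 148.4, 96.5]
tcp_rot: [180.0, -0.1, 0.0]
ft_force: [-1.3, -0.3, -1.6]
finger_gap: 51.5
```

>>> jog_arm(
  targets=[
    [0, 0, 0, 0, 0, 0, 1],
    [0, 0, 0, 0, 0, 0, 1],
  ],
)

```text
time: 13.0
tool_pos: [559.8, 148.0, 96.8]
tcp_rot: [180.0, 0.1, -0.0]
ft_force: [1.6, 0.9, -0.4]
finger_gap: 51.2
```

Run:
```python
from bench import r
from fit import *
w=r.snapshot("wrist"); im=w["pixels"]; cv2.imwrite("pics/w11.png",im[:,:,::-1]); holders(w)
q=r.snapshot("scene")["pixels"][230:380,150:350,::-1]; cv2.imwrite("pics/s11.png",cv2.resize(q,None,fx=4,fy=4))
s=r.sense();print(s["time"],s["tool_pos"],s["ft_force"],s["finger_gap"])
```

```text
[155. 227.] 549.8 262.7 diam 87.5 94.2
[322. 240.] 564.2 146.4 diam 64.9 74.1
13.1 [561.97654303 148.43592366  99.43986764] [-0.08454831 -0.39881555  0.2371486 ] 51.38310393870092
```

View pics/w11.png

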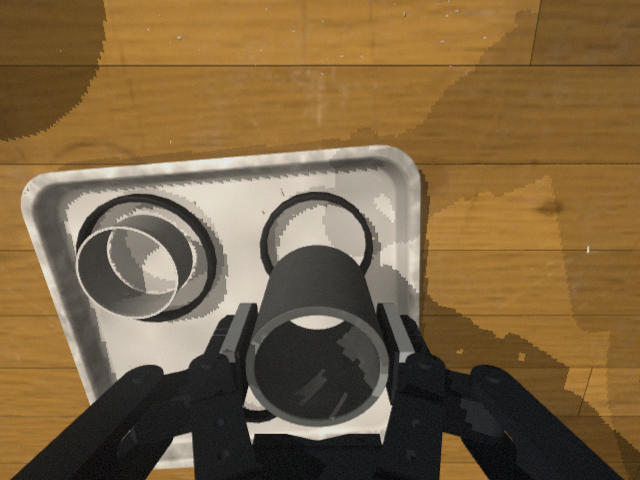

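View pics/s11.png

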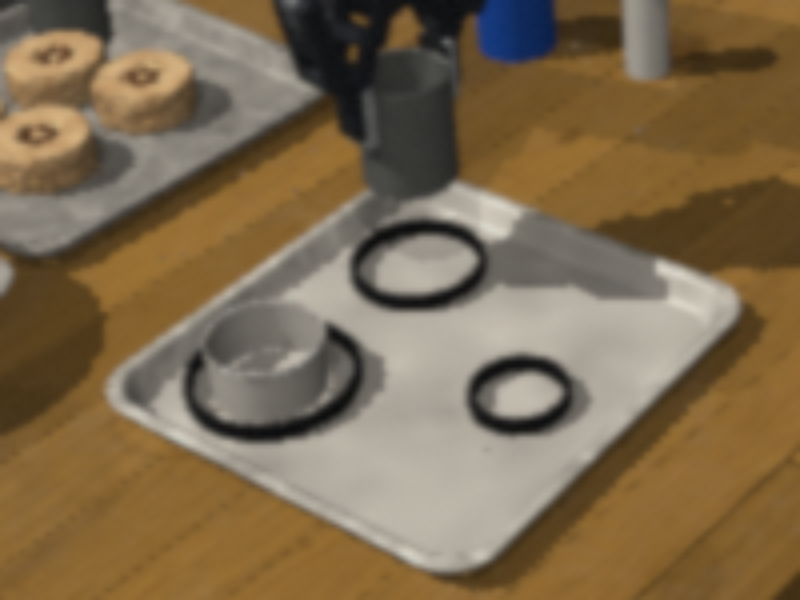

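>>> jog_arm(
  targets=[
    [0.001, 0, 0.02, 0, 0, 0, 1],
    [0.001, 0, 0.04, 0, 0, 0, 1],
    [0.001, 0, 0.051, 0, 0, 0, 1],
    [0.001, 0, 0.051, 0, 0, 0, 1],
    [0.001, 0, 0.051, 0, 0, 0, 1],
  ],
)

```text
time: 13.52
tool_pos: [561.9, 148.6, 47.1]
tcp_rot: [-180.0, -0.0, -0.0]
ft_force: [0.3, 0.5, 0.1]
finger_gap: 51.1
```

Run:
```python
from bench import r
from fit import *
w=r.snapshot("wrist"); im=w["pixels"]; cv2.imwrite("pics/w12.png",im[:,:,::-1])
q=r.snapshot("scene")["pixels"][230:380,150:350,::-1]; cv2.imwrite("pics/s12.png",cv2.resize(q,None,fx=4,fy=4))
```

```text
(no output)
```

View pics/w12.png

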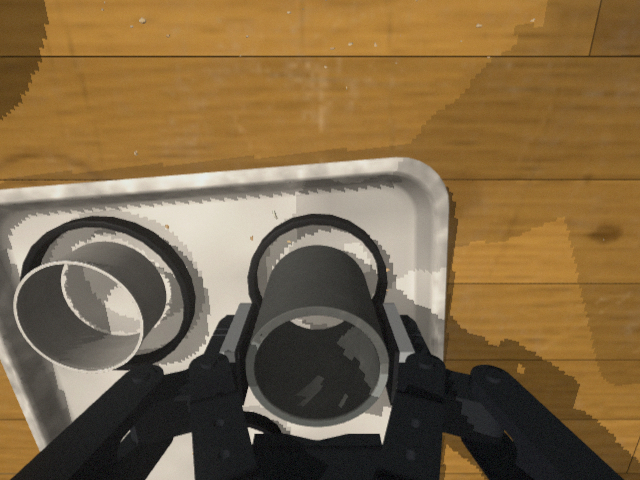

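View pics/s12.png

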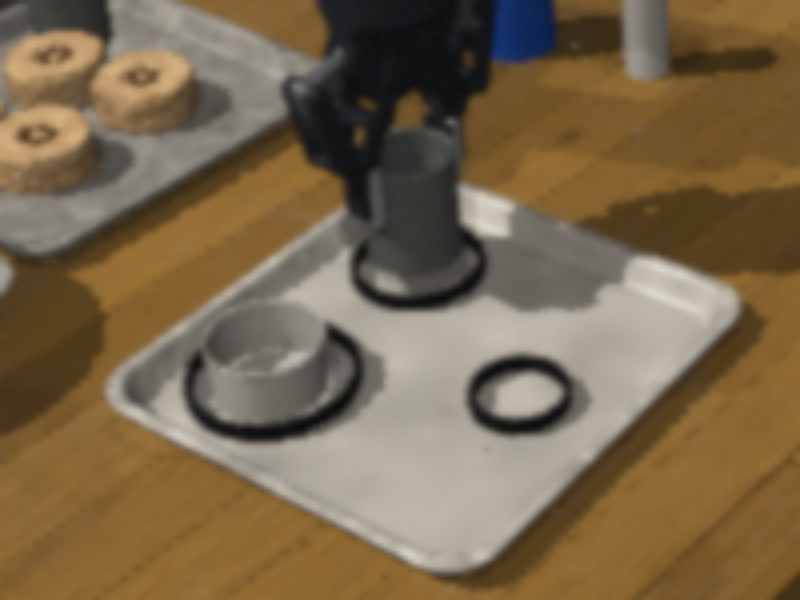

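Centred; lowering on.

>>> jog_arm(
  targets=[
    [0, 0, 0.005, 0, 0, 0, 1],
    [0, 0, 0.009, 0, 0, 0, 1],
    [0, 0, 0.011, 0, 0, 0, 1],
    [0, 0, 0.011, 0, 0, 0, 1],
  ],
)

```text
time: 13.95
tool_pos: [561.1, 148.6, 34.6]
tcp_rot: [180.0, 0.1, -0.0]
ft_force: [0.0, -0.3, -1.5]
finger_gap: 51.6
```

>>> jog_arm(
  targets=[
    [0, 0, 0.002, 0, 0, 0, 1],
    [0, 0, 0.002, 0, 0, 0, 1],
  ],
)

```text
time: 14.12
tool_pos: [561.4, 148.6, 32.9]
tcp_rot: [180.0, 0.0, -0.0]
ft_force: [-0.3, 1.0, -0.5]
finger_gap: 51.4
```

>>> jog_arm(
  targets=[
    [0, 0, 0.001, 0, 0, 0, 1],
    [0, 0, 0.001, 0, 0, 0, 1],
  ],
)

```text
time: 14.28
tool_pos: [561.6, 148.7, 32.2]
tcp_rot: [-180.0, -0.0, -0.0]
ft_force: [0.0, -0.7, -0.5]
finger_gap: 51.2
```

>>> jog_arm(
  targets=[
    [0, 0, 0.001, 0, 0, 0, 1],
    [0, 0, 0.001, 0, 0, 0, 1],
  ],
)

```text
time: 14.45
tool_pos: [562.0, 148.7, 32.1]
tcp_rot: [-180.0, -0.0, -0.0]
ft_force: [-3.0, -1.1, 5.2]
finger_gap: 51.6
```

Contact at the expected height (32.1 vs 30.5 + 2). Release.

>>> jog_arm(
  targets=[
    [0, 0, 0, 0, 0, 0, 0],
    [0, 0, 0, 0, 0, 0, 0],
    [0, 0, 0, 0, 0, 0, 0],
    [0, 0, 0, 0, 0, 0, 0],
    [0, 0, 0, 0, 0, 0, 0],
  ],
)

```text
time: 14.87
tool_pos: [561.6, 148.7, 31.2]
tcp_rot: [180.0, 0.0, -0.0]
ft_force: [-0.5, -0.6, -0.4]
finger_gap: 85.6
```

>>> jog_arm(
  targets=[
    [0, 0, -0.01, 0, 0, 0, 0],
    [0, 0, -0.03, 0, 0, 0, 0],
    [0, 0, -0.06, 0, 0, 0, 0],
    [0, 0, -0.095, 0, 0, 0, 0],
    [0, 0, -0.13, 0, 0, 0, 0],
  ],
)

```text
time: 15.28
tool_pos: [560.9, 148.6, 162.8]
tcp_rot: [180.0, 0.1, -0.0]
ft_force: [0.9, -0.2, -0.3]
finger_gap: 84.8
```

>>> jog_arm(
  targets=[
    [-0.03, -0.01, 0, 0, 0, 0, 0],
    [-0.06, -0.02, 0, 0, 0, 0, 0],
    [-0.09, -0.03, 0, 0, 0, 0, 0],
    [-0.09, -0.03, 0, 0, 0, 0, 0],
  ],
)

```text
time: 15.62
tool_pos: [467.0, 180.0, 161.1]
tcp_rot: [-180.0, 0.2, 0.1]
ft_force: [0.3, -0.0, -0.5]
finger_gap: 85.5
```

Run:
```python
from bench import r
from fit import *
w=r.snapshot("wrist"); im=w["pixels"]; cv2.imwrite("pics/w13.png",im[:,:,::-1]); holders(w)
s=r.sense();print(s["time"],s["tool_pos"],s["ft_force"],s["finger_gap"])
```

```text
[298. 251.] 440.7 195.1 diam 52.2 54.2
[297. 251.] 441.4 195.0 diam 43.5 45.5
[239. 115.] 550.2 208.8 diam 49.6 51.7
[175. 106.] 554.5 270.9 diam 54.0 60.4
[375.  99.] 560.8 142.1 diam 51.1 55.7
[207. 113.] 550.6 262.1 diam 90.0 91.3
[207. 114.] 550.7 262.2 diam 81.9 84.6
[347. 103.] 560.1 146.2 diam 71.5 73.4
15.6667 [469.33810666 179.45663199 161.67099703] [ 1.25353792 -0.32101833  0.24244944] 85.32659268619001
```

View pics/w13.png

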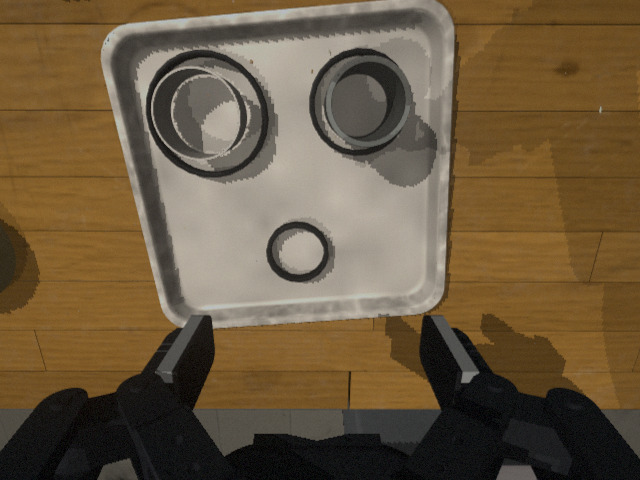

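>>> jog_arm(
  targets=[
    [0.014, 0.035, 0, 0, 0, 0, 0],
    [0.028, 0.07, 0, 0, 0, 0, 0],
    [0.042, 0.105, 0, 0, 0, 0, 0],
    [0.056, 0.14, 0, 0, 0, 0, 0],
    [0.07, 0.175, 0, 0, 0, 0, 0],
  ],
)

```text
time: 16.08
tool_pos: [542.9, 1.5, 162.3]
tcp_rot: [180.0, -0.1, -0.0]
ft_force: [0.1, -1.0, -0.4]
finger_gap: 85.7
```

>>> jog_arm(
  targets=[
    [0.014, 0.035, 0, 0, 0, 0, 0],
    [0.028, 0.07, 0, 0, 0, 0, 0],
    [0.043, 0.105, 0, 0, 0, 0, 0],
    [0.043, 0.105, 0, 0, 0, 0, 0],
    [0.043, 0.105, 0, 0, 0, 0, 0],
  ],
)

```text
time: 16.5
tool_pos: [585.5, -104.2, 161.5]
tcp_rot: [180.0, -0.0, -0.2]
ft_force: [-0.4, 0.3, -1.2]
finger_gap: 85.1
```

Run:
```python
from bench import r
from fit import *
w=r.snapshot("wrist"); im=w["pixels"]; cv2.imwrite("pics/w14.png",im[:,:,::-1])
s=r.sense();print(s["time"],s["tool_pos"],s["ft_force"],s["finger_gap"])
```

```text
16.55 [ 585.01189133 -102.59100143  161.45653284] [ 0.29464664  0.25841429 -0.00643281] 85.24277850255233
```

View pics/w14.png

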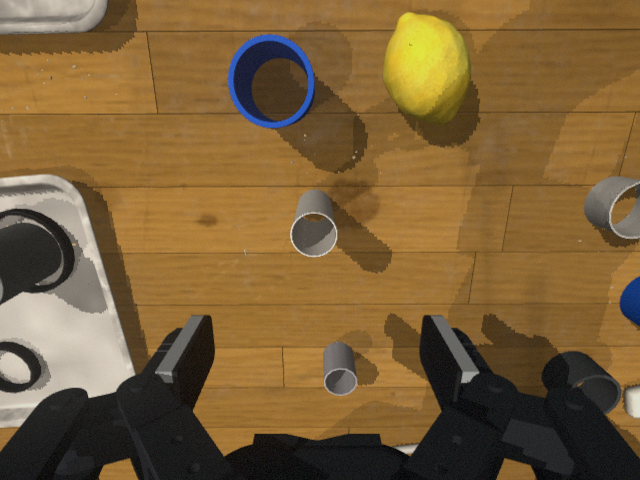

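Run:
```python
from bench import r
from fit import *
w=r.snapshot("wrist")
for p in ((291,233),(337,233),(314,210),(314,256)): print(onz(w,*p,82).round(1))
print(r.sense()["tool_pos"])
```

```text
[598.5 -87.4  82. ]
[ 598.4 -117.    82. ]
[ 613.6 -102.2   82. ]
[ 582.6 -102.1   82. ]
[ 584.75459959 -101.52082745  161.43356624]
```

>>> jog_arm(
  targets=[
    [0.016, -0.001, 0.01, 0, 0, 0, 0],
    [0.016, -0.001, 0.035, 0, 0, 0, 0],
    [0.016, -0.001, 0.065, 0, 0, 0, 0],
    [0.016, -0.001, 0.095, 0, 0, 0, 0],
    [0.016, -0.001, 0.12, 0, 0, 0, 0],
  ],
)

```text
time: 17.02
tool_pos: [600.0, -98.6, 39.7]
tcp_rot: [-180.0, 0.0, 0.1]
ft_force: [0.0, 0.4, 0.1]
finger_gap: 85.1
```

>>> jog_arm(
  targets=[
    [0, 0, 0, 0, 0, 0, 0],
    [0, 0, 0, 0, 0, 0, 1],
    [0, 0, 0, 0, 0, 0, 1],
    [0, 0, 0, 0, 0, 0, 1],
    [0, 0, 0, 0, 0, 0, 1],
  ],
)

```text
time: 17.43
tool_pos: [602.4, -100.6, 44.0]
tcp_rot: [179.9, -0.2, 0.0]
ft_force: [-0.0, 0.5, 0.5]
finger_gap: 38.7
```

>>> jog_arm(
  targets=[
    [0, 0, 0, 0, 0, 0, 1],
    [0, 0, 0, 0, 0, 0, 1],
    [0, 0, 0, 0, 0, 0, 1],
    [0, 0, 0, 0, 0, 0, 1],
    [0, 0, 0, 0, 0, 0, 1],
  ],
)

```text
time: 17.85
tool_pos: [602.1, -100.8, 43.5]
tcp_rot: [180.0, -0.2, -0.0]
ft_force: [-0.7, 0.3, 6.4]
finger_gap: 28.2
```

>>> jog_arm(
  targets=[
    [0, 0, -0.02, 0, 0, 0, 1],
    [0, 0, -0.05, 0, 0, 0, 1],
    [0, 0, -0.08, 0, 0, 0, 1],
    [0, 0, -0.11, 0, 0, 0, 1],
    [0, 0, -0.14, 0, 0, 0, 1],
  ],
)

```text
time: 18.27
tool_pos: [600.4, -100.3, 183.1]
tcp_rot: [180.0, -0.0, -0.0]
ft_force: [0.5, 0.6, 0.6]
finger_gap: 28.5
```

Run:
```python
from bench import r
from fit import *
w=r.snapshot("wrist"); im=w["pixels"]; cv2.imwrite("pics/w15.png",im[:,:,::-1])
s=r.sense();print(s["time"],s["tool_pos"],s["ft_force"],s["finger_gap"])
```

```text
18.3167 [ 603.68605556 -101.17078265  191.03938326] [ 2.17980953 -0.9356432   5.02306218] 28.367913292622724
```

View pics/w15.png

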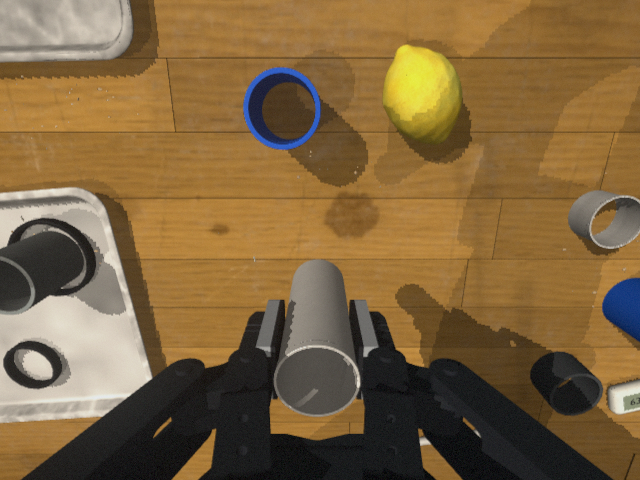

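>>> jog_arm(
  targets=[
    [-0.016, -0.03, 0, 0, 0, 0, 1],
    [-0.033, -0.063, 0, 0, 0, 0, 1],
    [-0.05, -0.096, 0, 0, 0, 0, 1],
    [-0.067, -0.129, 0, 0, 0, 0, 1],
    [-0.085, -0.162, 0, 0, 0, 0, 1],
  ],
)

```text
time: 18.73
tool_pos: [514.8, 62.8, 181.6]
tcp_rot: [-180.0, -0.1, -0.1]
ft_force: [0.5, 0.3, -0.5]
finger_gap: 27.9
```

>>> jog_arm(
  targets=[
    [-0.017, -0.033, 0, 0, 0, 0, 1],
    [-0.034, -0.066, 0, 0, 0, 0, 1],
    [-0.051, -0.099, 0, 0, 0, 0, 1],
    [-0.071, -0.135, 0, 0, 0, 0, 1],
    [-0.071, -0.135, 0.02, 0, 0, 0, 1],
  ],
)

```text
time: 19.15
tool_pos: [444.0, 203.1, 165.5]
tcp_rot: [-179.7, -0.3, 0.3]
ft_force: [0.4, 0.9, -0.7]
finger_gap: 28.4
```

>>> jog_arm(
  targets=[
    [0, 0, 0.02, 0, 0, 0, 1],
    [0, 0, 0.045, 0, 0, 0, 1],
    [0, 0, 0.06, 0, 0, 0, 1],
    [0, 0, 0.06, 0, 0, 0, 1],
    [0, 0, 0.06, 0, 0, 0, 1],
  ],
)

```text
time: 19.57
tool_pos: [444.0, 196.5, 100.9]
tcp_rot: [180.0, 0.1, -0.0]
ft_force: [-0.8, 0.1, -0.6]
finger_gap: 28.1
```

Run:
```python
from bench import r
from fit import *
w=r.snapshot("wrist"); im=w["pixels"]; cv2.imwrite("pics/w16.png",im[:,:,::-1]); holders(w)
q=r.snapshot("scene")["pixels"][200:380,150:350,::-1]; cv2.imwrite("pics/s16.png",cv2.resize(q,None,fx=4,fy=4)[:600])
s=r.sense();print(s["time"],s["tool_pos"],s["ft_force"],s["finger_gap"])
```

```text
[318. 245.] 439.3 195.1 diam 49.1 54.7
[242.  85.] 533.4 206.6 diam 54.9 62.2
[164.  51.] 556.2 271.4 diam 57.4 60.8
[373.  79.] 559.0 147.4 diam 69.8 72.1
[202.  81.] 550.5 262.7 diam 85.9 89.4
19.6667 [445.62326758 196.87683277 102.82907954] [-0.24248237 -0.23566216 -0.3071966 ] 28.281204380948004
```

View pics/w16.png

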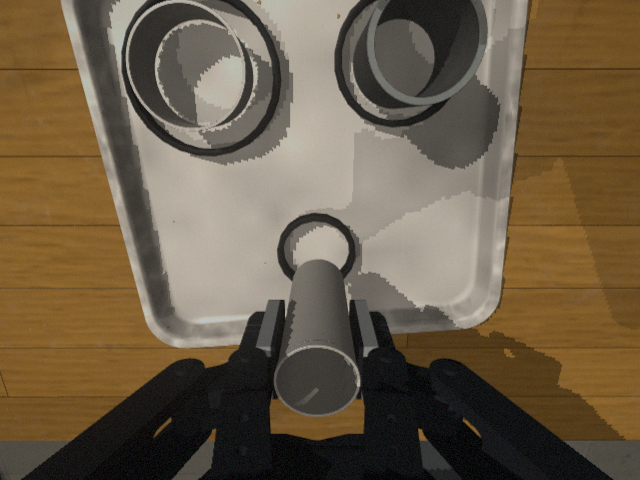

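View pics/s16.png

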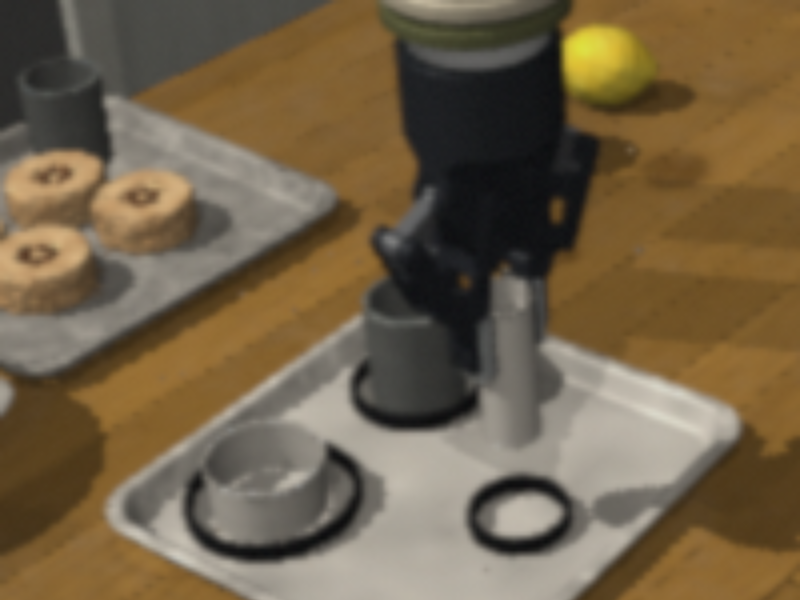

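>>> jog_arm(
  targets=[
    [0, 0, 0.02, 0, 0, 0, 1],
    [0, 0, 0.036, 0, 0, 0, 1],
    [0, 0, 0.042, 0, 0, 0, 1],
    [0, 0, 0.042, 0, 0, 0, 1],
    [0, 0, 0.042, 0, 0, 0, 1],
  ],
)

```text
time: 20.08
tool_pos: [445.3, 196.8, 60.3]
tcp_rot: [-180.0, -0.1, -0.0]
ft_force: [0.3, 0.2, -0.8]
finger_gap: 28.1
```

Run:
```python
from bench import r
from fit import *
w=r.snapshot("wrist"); im=w["pixels"]; cv2.imwrite("pics/w17.png",im[:,:,::-1])
q=r.snapshot("scene")["pixels"][230:380,150:350,::-1]; cv2.imwrite("pics/s17.png",cv2.resize(q,None,fx=4,fy=4)[:600])
s=r.sense();print(s["time"],s["tool_pos"],s["ft_force"],s["finger_gap"])
```

```text
20.1833 [445.78149729 197.02186098  60.87542795] [-0.15487878  0.37332935 -0.30953746] 28.194082318556625
```

View pics/w17.png

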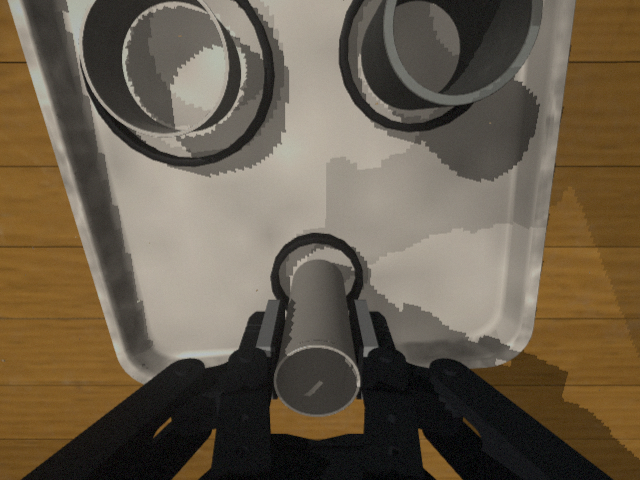

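View pics/s17.png

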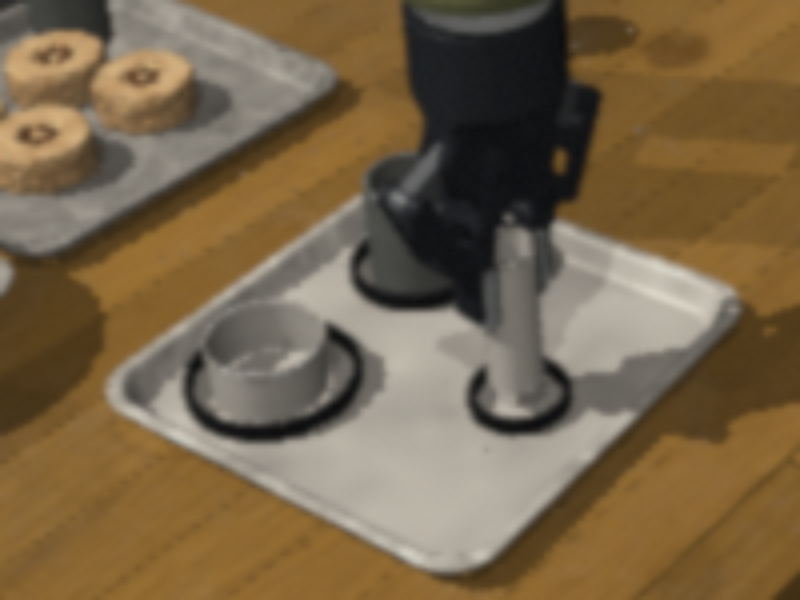

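>>> jog_arm(
  targets=[
    [0, 0, 0.005, 0, 0, 0, 1],
    [0, 0, 0.009, 0, 0, 0, 1],
    [0, 0, 0.012, 0, 0, 0, 1],
    [0, 0, 0.012, 0, 0, 0, 1],
  ],
)

```text
time: 20.52
tool_pos: [444.0, 196.5, 46.4]
tcp_rot: [180.0, 0.1, -0.0]
ft_force: [0.0, -0.4, -0.8]
finger_gap: 28.3
```

>>> jog_arm(
  targets=[
    [0, 0, 0.002, 0, 0, 0, 1],
    [0, 0, 0.002, 0, 0, 0, 1],
  ],
)

```text
time: 20.68
tool_pos: [444.7, 196.7, 45.2]
tcp_rot: [180.0, -0.0, -0.0]
ft_force: [0.2, -0.2, -0.6]
finger_gap: 28.3
```

>>> jog_arm(
  targets=[
    [0, 0, 0.001, 0, 0, 0, 1],
    [0, 0, 0.001, 0, 0, 0, 1],
  ],
)

```text
time: 20.85
tool_pos: [445.1, 196.8, 45.1]
tcp_rot: [-180.0, -0.0, -0.0]
ft_force: [-1.8, -0.1, 6.5]
finger_gap: 28.4
```

>>> jog_arm(
  targets=[
    [0, 0, 0.001, 0, 0, 0, 1],
    [0, 0, 0.001, 0, 0, 0, 1],
  ],
)

```text
time: 21.02
tool_pos: [445.7, 196.8, 45.0]
tcp_rot: [-180.0, -0.1, -0.0]
ft_force: [-3.8, -2.4, 14.1]
finger_gap: 28.0
```

>>> jog_arm(
  targets=[
    [0, 0, -0.001, 0, 0, 0, 1],
    [0, 0, -0.001, 0, 0, 0, 0.6],
    [0, 0, -0.001, 0, 0, 0, 0.3],
    [0, 0, -0.001, 0, 0, 0, 0],
    [0, 0, -0.001, 0, 0, 0, 0],
  ],
)

```text
time: 21.43
tool_pos: [444.4, 196.6, 44.0]
tcp_rot: [180.0, 0.0, -0.0]
ft_force: [0.5, -0.3, 0.5]
finger_gap: 69.5
```

>>> jog_arm(
  targets=[
    [0, 0, 0, 0, 0, 0, 0],
    [0, 0, 0, 0, 0, 0, 0],
    [0, 0, -0.01, 0, 0, 0, 0],
    [0, 0, -0.03, 0, 0, 0, 0],
    [0, 0, -0.06, 0, 0, 0, 0],
  ],
)

```text
time: 21.85
tool_pos: [442.4, 195.9, 102.8]
tcp_rot: [179.9, 0.3, -0.0]
ft_force: [0.3, 0.1, -0.3]
finger_gap: 85.5
```

>>> jog_arm(
  targets=[
    [0, 0, -0.03, 0, 0, 0, 0],
    [0, 0, -0.06, 0, 0, 0, 0],
    [-0.015, 0, -0.09, 0, 0, 0, 0],
    [-0.03, 0, -0.09, 0, 0, 0, 0],
    [-0.03, 0, -0.09, 0, 0, 0, 0],
  ],
)

```text
time: 22.27
tool_pos: [414.6, 197.3, 197.6]
tcp_rot: [-179.9, -0.2, 0.0]
ft_force: [-0.5, -0.7, 0.0]
finger_gap: 85.1
```

Run:
```python
from bench import r
from fit import *
w=r.snapshot("wrist"); im=w["pixels"]; cv2.imwrite("pics/w18.png",im[:,:,::-1]);holders(w)
q=r.snapshot("scene")["pixels"][180:380,150:430,::-1]; cv2.imwrite("pics/s18.png",cv2.resize(q,None,fx=2.8,fy=2.8))
s=r.sense();print(s["time"],s["tool_pos"],s["ft_force"],s["finger_gap"])
```

```text
[318. 177.] 439.9 195.3 diam 49.4 50.5
[366.  56.] 559.7 146.9 diam 70.9 72.9
[208.  30.] 553.1 265.8 diam 59.0 65.8
[237.  60.] 550.1 262.1 diam 86.5 87.8
22.3667 [414.67786478 196.74110916 194.65351802] [ 0.03638352 -1.14806934 -0.69736483] 85.57189546911968
```

View pics/w18.png

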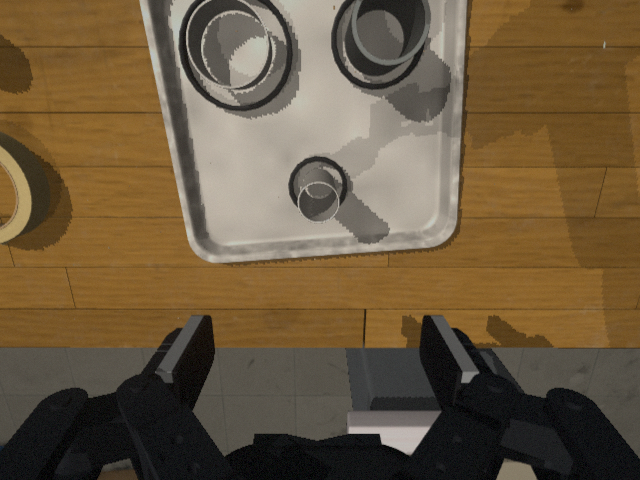

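View pics/s18.png

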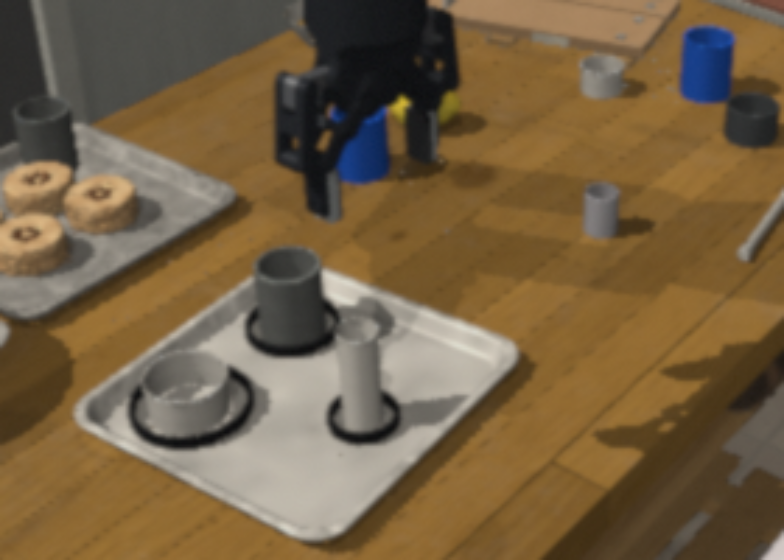

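All three stand upright in their holders: corer rim (319,201), mould (391,25), cutter (228,50). Numeric check:

Run:
```python
from bench import r
from fit import *
w=r.snapshot("wrist")
print("corer rim",[onz(w,*p,84).round(1)[:2] for p in ((298,201),(340,201),(319,180),(319,222))],"vs 441,195")
print("mould rim LR",[onz(w,*p,66).round(1)[:2] for p in ((351,25),(430,25),(391,65))],"vs 560,147")
S={n:r.snapshot(n) for n in ("scene","side")}
cv2.imwrite("pics/s19.png",cv2.resize(S["side"]["pixels"][150:400,180:380,::-1],None,fx=2.4,fy=2.4))
for n,k in (("scene",0),("side",1)):
    for nm,h,b in (("small",30,((355,197,375,216),(307,335,342,374))),("sring",36,((408,212,429,233),(188,328,230,373))),("stube",40,((357,243,373,266),(233,248,252,277)))):
        b=b[k];m=np.zeros((480,640),np.uint8);hs=cv2.cvtColor(S[n]["pixels"],cv2.COLOR_RGB2HSV)
        m[b[1]:b[3],b[0]:b[2]]=hs[b[1]:b[3],b[0]:b[2],1]<75
        l,lab,st,_=cv2.connectedComponentsWithStats(m);i=1+np.argmax(st[1:,4]);M=cv2.moments(cv2.convexHull(cv2.findNonZero((lab==i).astype(np.uint8))))
        print(n,nm,onz(S[n],M["m10"]/M["m00"],M["m01"]/M["m00"],h/2).round(1))
```

```text
corer rim [array([442.3, 208.8]), array([442.3, 178.9]), array([457.2, 193.9]), array([426.8, 193.7])] vs 441,195
mould rim LR [array([556.1, 173.1]), array([556.2, 121.1]), array([532.3, 145.2])] vs 560,147
scene small [ 601.1 -351.7   15. ]
scene sring [ 428.9 -353.7   18. ]
scene stube [ 449.  -121.9   20. ]
side small [ 599.6 -351.3   15. ]
side sring [ 424.1 -354.2   18. ]
side stube [ 446.2 -122.1   20. ]
```

View pics/s19.png

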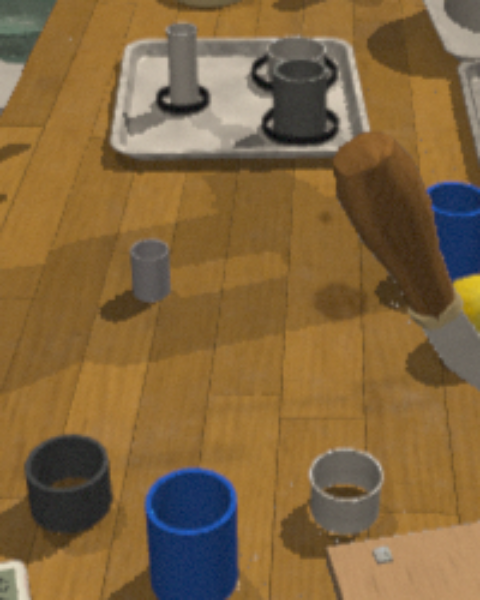

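All the checks pass: the offsets are about 2 to 4 mm, and the look-alikes haven't moved. Handing in.

```bash
python3 -c "
from bench import r
print(r.hand_in()); print(r.sense()['time'])"
```

```text
the job is handed in; nothing more can be done
None
the job is handed in; nothing more can be done
```

The set is made up and the job is handed in, at about 22 s of the 90 s on the robot's clock. The hand-in reports no verdict.

- **Placing:** The larger cutter stands in the widest holder, the tall grey ring mould in the middle one and the corer in the narrowest. I lowered each one until it touched the tray floor, at the height expected from its grasp, and then released it. The highest wrist force I read in those steps was about 14 N.
- **Last checks:** In the final pictures all three look upright. Their axes measure about 2 mm (cutter), 4 mm (mould) and 2 mm (corer) from the holder centres, against 13 mm allowed. The cutter figure is from just after its release. The small cutter, short ring and short tube measure within 0.5 mm of their starting positions. The gripper was open and clear above the tray.
- **Disagreements:** The fixed cameras and the wrist camera differed by about 3–5 mm in absolute position. I placed by relative measurements in the wrist camera. The mould's final rim position was partly cut off at the image edge, so its 4 mm is the least certain figure. No check failed.

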